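# Fit the feed tray on the fruit mill, screw it down, load the limes

### The job

Get the fruit mill ready: set the loose feed tray fully down on the mill's two pegs with its lug under the clamp screw, then turn the T-handle clockwise until it resists firmly and the sprung foot clamps the tray, but do not force it on once the foot's spring is squeezed solid. After that put every lime lying on the worktop into the tray, and leave the salt shaker, garlic and tin alone.

Things in the scene. Friction and masses are not known exactly. Their poses are not given: they have to be found in the camera images.
- mill: fruit mill fixed on the worktop: white housing on a dark 214 x 124 mm foot plate, crank and spout on its -y side. Origin on the worktop under the seat centre, z up. The aluminium deck (x -54 to 129 mm, y +-58 mm) is 70 mm above the worktop; two steel pegs, 10 mm thick, 7 mm high, tapered, stand on it at x = 0, y = +-42 mm. The tray comes in from the -x side, above the pegs and under the clamp's foot
- mill_seat (a point): point on the deck top midway between the two pegs (70 mm above the mill's origin), axes as the mill's. The feed tray's origin coincides with it when seated
- clamp_arm (a point): the clamp arm over the deck, mill axes: this point is the underside of its 32 mm wide boss, on the screw axis (mill x = 105 mm, y = 0), 147 mm above the worktop; the arm's top is 175 mm above the worktop. It is carried by a 44 mm wide column at mill x 131 to 155 mm, behind the screw
- t_handle (a joint): turn of the T-handle, rad; grows clockwise seen from above (tightening). Handle, spindle and foot sink 4 mm per rad and stay where left. Thread friction is about 0.2 N m; once the foot presses, the torque grows about 0.1 N m per rad (the spring adds 24 N per rad) until the spring is solid after 13 mm, then steeply. Reads 0 to 1.4 at the start
- t_grip (a point): centre of the T-handle's bar, on the screw axis, 238 to 244 mm above the worktop at the start. The bar is a level steel rod 12 mm thick, 73 mm long over its black ball ends, along this point's x axis; the spindle below is 10 mm thick. Free all round; take it from above, a finger each side of the bar
- foot_face (a point): centre of the underside of the clamp's foot, a black rubber disc 26 mm in diameter, 8 mm thick, at the bottom of the screw, with a 14 mm coil spring between it and the spindle. At the start it is 18 to 24 mm above where the lug's top will lie; when it stops sinking as the handle turns, it is pressing
- foot (a joint): how far the foot's spring is squeezed, m: 0 free, 0.013 solid; 6 N per mm. The tray counts as clamped from about 3.4 mm (20 N); 4 to 8 mm is good
- feed_tray: loose aluminium tray, 0.3 kg: open box 114 (x) by 130 (y) mm, 56 mm high, walls 5 mm, floor 10 mm. Origin at the centre of its underside, z up. Two 14 mm through holes in the floor at x = 0, y = +-42 mm take the mill's pegs. A flat lug, 36 mm wide, 14 mm thick, level with the underside, reaches to x = 124 mm on the +x side. A black D-handle sticks out at -x, opposite the lug
- tray_handle (a point): centre of the handle's black grip bar, 92 mm from the tray's centre towards -x, 42 mm above its underside. The bar lies along the tray's y, is 12 mm thick (x), 20 mm high and free over 60 mm of length; there is 29 mm free between it and the tray's wall, open above and below
- tray_lug (a point): point on top of the lug, 105 mm from the tray's centre, where the foot is to press
- salt: salt shaker, 44 mm wide, 90 mm high, bystander, to be left alone
- garlic: garlic bulb, 54 mm, bystander, to be left alone
- tin: small tin, 57 mm wide, 72 mm high, bystander, to be left alone
- lime_0: whole lime, 57 mm long (x) and 46 mm thick, about 0.05 kg, lying on the worktop; absent in some starts. Origin on its surface where it first rests: it turns with the lime as it rolls
- lime_0_mid (a point): middle of lime_0, 22.5 mm above the worktop as it lies
- lime_1: whole lime, 57 mm long (x) and 46 mm thick, about 0.05 kg, lying on the worktop; absent in some starts. Origin on its surface where it first rests: it turns with the lime as it rolls
- lime_1_mid (a point): middle of lime_1, 22.5 mm above the worktop as it lies
- lime_2: whole lime, 57 mm long (x) and 46 mm thick, about 0.05 kg, lying on the worktop; absent in some starts. Origin on its surface where it first rests: it turns with the lime as it rolls
- lime_2_mid (a point): middle of lime_2, 22.5 mm above the worktop as it lies
- lime_3: whole lime, 57 mm long (x) and 46 mm thick, about 0.05 kg, lying on the worktop; absent in some starts. Origin on its surface where it first rests: it turns with the lime as it rolls
- lime_3_mid (a point): middle of lime_3, 22.5 mm above the worktop as it lies
Mind the look-alikes: they are no part of the job. What is shaped like the lime_3 but pink or turquoise is not meant.

How it is judged (in metres and radians):
On the way, in this order (a step that is already met when the one before it is completed fails the run):
1. the feed tray is seated on the mill's pegs (distance between feed_tray and mill_seat below 0.004 m and angle between feed_tray's own z axis and vertical below 0.035 rad and angle between the x axis of feed_tray and the x axis of mill, either way round below 0.06 rad), for 0.3 s.
2. the foot clamps the seated tray (20 N or more) (all of step 1 and contact force between foot and feed_tray above 20 N), for 0.3 s.
At the end, for the whole second after the job is handed in: The tray is seated (its origin within 4 mm of the seat point, level within 2 degrees), the foot presses on it with at least 20 N, and every lime present lies at rest inside the tray, its middle within the walls and under 80 mm above the tray's underside (all of step 2 and x of lime_0_mid in the frame of feed_tray between -0.052 and 0.052 m and y of lime_0_mid in the frame of feed_tray between -0.06 and 0.06 m and z of lime_0_mid in the frame of feed_tray between 0.02 and 0.08 m and linear speed of each of lime_0, lime_1, lime_2, lime_3 below 0.03 m/s and x of lime_1_mid in the frame of feed_tray between -0.052 and 0.052 m and y of lime_1_mid in the frame of feed_tray between -0.06 and 0.06 m and z of lime_1_mid in the frame of feed_tray between 0.02 and 0.08 m and x of lime_2_mid in the frame of feed_tray between -0.052 and 0.052 m and y of lime_2_mid in the frame of feed_tray between -0.06 and 0.06 m and z of lime_2_mid in the frame of feed_tray between 0.02 and 0.08 m and x of lime_3_mid in the frame of feed_tray between -0.052 and 0.052 m and y of lime_3_mid in the frame of feed_tray between -0.06 and 0.06 m and z of lime_3_mid in the frame of feed_tray between 0.02 and 0.08 m); the robot touches nothing.
It fails at once if the screw is forced: foot pressing with more than 120 N (contact force between foot and feed_tray above 120 N).
It fails at once if a bystander is moved or toppled (distance of any of salt, garlic, tin from where it was at the start of the episode above 0.03 m).
Of lime_0, lime_1, lime_2, lime_3 only 2 to 4 are there at a start; the rules pass over those that are not, and their reading is None.
At some moment in a run one of lime_0, lime_1, lime_2, lime_3 may be knocked a few centimetres aside while the robot is not near it.
It also fails if it takes over 210 s, if anything falls off the work surface, if the arm or the gripper's body presses on something with over 40 N, if the wrist force passes 120 N, or if a joint passes its speed limit or range.

### The arm

A 6-joint arm with a two-finger parallel gripper is mounted at the origin on a cart in front of the work surface, level with it; the furniture and walls round the work are solid. World frame = base frame: x ahead of the robot, y to its left, z up, the work surface at z = 0. Lengths are in mm, angles in rad, forces in N, time in s.
With the tool pointing down it reaches from about 325 to 900 mm from the base axis. Payload 3.5 kg.
Tool frame: the origin (TCP) lies between the finger pads; the fingertips stand 8 mm ahead of it and the grasp point (between the pads) lies 11 mm behind it; z points along the fingers, y is the line along which they close (so a half turn about z gives the same grasp; the last joint's range is limited). The gripper opens to 85 mm and grips with 20 to 120 N. Pads are 22 mm wide; open, the fingers measure 114 mm over their backs; the gripper's body (76 mm by 85 mm) begins 54 mm behind the grasp point. The pads swing forward as they close: fully open they stand 13 mm farther back than shut.
Start: joints at [-1.277, 0.276, -0.026, 1.268, 0, 1.467], TCP at [241.531, -576.441, 239.313] pointing down, gripper open.
Joint ranges: [-3.12, 3.12], [-0.85, 1.88], [-1.08, 1.24], [-1.95, 2.15], [-1.57, 1.53], [-3.14, 3.14]. Speed limits (rad/s): [2.57, 2.57, 3.14, 3.14, 3.14, 3.14].

### API

Orientations are given as a unit quaternion [w, x, y, z].
In Python, from rig import r gives the robot as it stands. The module is installed in compiled form; this text tells all that it offers.
- The arm moves only by the tool servo_tool, never from a script. Its argument "increments" is a list that holds one entry, the list of rows, each a list of 7 numbers: the shift along the tool's x, y, z in m, then the turn, a rotation vector about the tool's x, y, z in degrees, then the opening, from 0 (shut) to 1 (fully open). A call has 1 to 5 rows; each row is the pose to reach, as a shift and turn from the pose commanded when the call began, along the tool's axes at that moment; what a row does not reach only later rows make up. A row lasts 1/8 s, in which the tool goes at most 62.5 mm and 10.7 degrees, less where a joint would pass 70% of its speed; a pose out of reach is approached as far as the arm can. A call with a gripper value outside its range is refused whole. The fingers move at their own pace and stop on an object; the grip force is fixed at half the most. Time passes only in rows, so rows that repeat a pose let the fingers close. It gives the time, the measured TCP pose, the force, the opening and the grip force at its end, in the units of the state.
- r.read_state(): the state, without advancing time (a new reading comes with each control period).
- r.snapshot(name): name is "scene" or "top" or "wrist"; returns a dict with "frame" (384x512x3 uint8, blue, green, red), "camera_matrix" (3x3 intrinsics, pixels), "world_from_camera" (4x4, takes a point from camera to world coordinates). Camera axes: x right, y down, z forward; pixel columns grow to the right and rows downward; lengths in mm; the calibration is good to about 2 mm. A picture is of the moment at which its call begins. There is no depth.
- r.finish_job(): hands the job in; it is judged then, once.
The state is a dict: "time_s": time; "joint_positions": joint angles; "qvel": joint speeds; "effort": joint torques, N m; "eef_pos": TCP position; "tool_rot": TCP orientation; "contact_force": force on the tool from outside, world axes, zero at the start; "ft_torque": the same for the moment, N m; "finger_gap": finger opening in mm; "finger_force": force on a finger pad.
Only numpy, scipy, OpenCV 4.12 (cv2) and the standard library are available. Lean on these libraries where they do the work, as an engineer would, in place of code of your own. Each camera call takes 0.05 s, during which the arm holds its last target. There are 200 camera calls.

## Working session

There is one attempt and no reset: what is moved stays moved. The work goes in short steps, Python scripts to look and compute and a tool call to move; the robot and the scene stay as the last step left them, time stands still between calls to the robot, and variables do not carry over. Pictures are saved under pics/ and viewed, at most 14 in all, crops included, and the job is handed in when it is done.

Besides the shell and the picture viewer there is one more tool, called after ">>>" in YAML: its name, and indented under it one key for each argument. servo_tool: Moves the arm, as the interface text tells. Its arguments: {"type":"object","properties":{"increments":{"type":"array"}},"required":["increments"]}

```bash
mkdir -p pics
cat > h.py <<'E'
from rig import r
import numpy as np, cv2
from scipy.spatial.transform import Rotation as R
def ray(s,u,v):
    K=s["camera_matrix"];T=s["world_from_camera"]
    d=T[:3,:3]@np.linalg.solve(K,[u,v,1.0]);return T[:3,3],d/np.linalg.norm(d)
def onz(s,u,v,z):
    o,d=ray(s,u,v);return o+d*(z-o[2])/d[2]
def proj(s,p):
    T=np.linalg.inv(s["world_from_camera"]);c=T[:3,:3]@np.array(p,float)+T[:3,3];q=s["camera_matrix"]@c;return q[:2]/q[2]
def rot():
    q=r.read_state()["tool_rot"];return R.from_quat([q[1],q[2],q[3],q[0]])
E
python3 - <<'E'
from h import *
for n in("scene","top"):
    s=r.snapshot(n);cv2.imwrite(f"pics/{n}0.png",s["frame"]);print(n,s["world_from_camera"].round(3).tolist(),s["camera_matrix"].round(1).tolist())
st=r.read_state();print(st);print(rot().as_matrix().round(3))
E
```

```text
scene [[0.896, -0.324, 0.303, 122.622], [-0.443, -0.67, 0.595, -539.892], [0.01, -0.668, -0.744, 1084.401], [0.0, 0.0, 0.0, 1.0]] [[397.0, 0.0, 250.5], [0.0, 397.0, 188.8], [0.0, 0.0, 1.0]]
top [[0.018, -0.997, 0.079, 404.781], [-1.0, -0.016, 0.018, 173.501], [-0.016, -0.08, -0.997, 1270.835], [0.0, 0.0, 0.0, 1.0]] [[406.5, 0.0, 251.8], [0.0, 406.5, 193.9], [0.0, 0.0, 1.0]]
{'time_s': 0.1, 'joint_positions': array([-1.27738960e+00,  2.77070576e-01, -2.77778786e-02,  1.26800646e+00,
        2.45087407e-06,  1.46737930e+00]), 'qvel': array([-0.00079025, -0.00045288,  0.00416942,  0.00135272,  0.00230386,
       -0.00060721]), 'effort': array([ 6.86040985e-04, -4.46706498e+01,  2.96128839e+01,  8.47272808e-03,
       -4.15635338e-05, -1.14284202e-05]), 'eef_pos': array([ 241.33234972, -575.75883811,  238.24695474]), 'tool_rot': array([-1.02476774e-03,  9.80380334e-01,  1.97112508e-01, -9.64105584e-05]), 'contact_force': array([-0.70026649, -0.54751882, -0.35342569]), 'ft_torque': array([-0.00839884, -0.014078  , -0.02131161]), 'finger_force': 0.0, 'finger_gap': 85.82081706870761}
[[ 0.922  0.386 -0.001]
 [ 0.386 -0.922  0.002]
 [ 0.    -0.002 -1.   ]]
```

View pics/scene0.png

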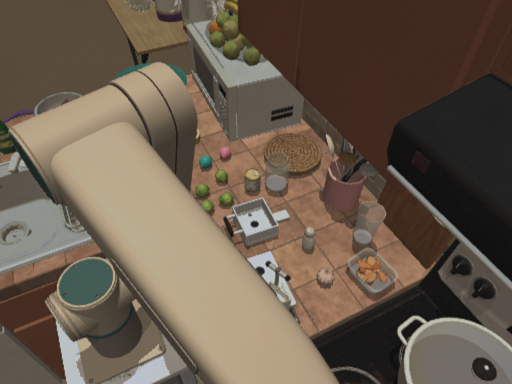

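View pics/top0.png

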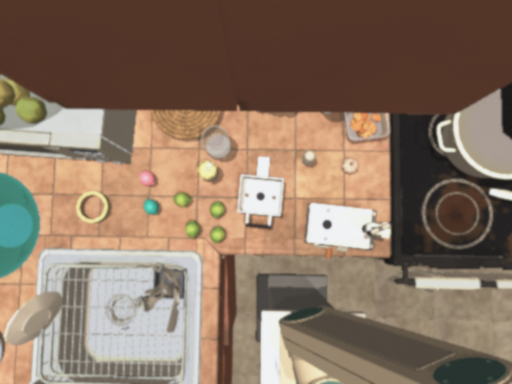

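Top view: limes at (218,210), (218,234), (192,228), (182,200). Look-alikes are pink (148,178) and turquoise (151,207); the limes by the microwave are not on the worktop. The tray is at (261,197) with its lug up and handle down. The mill is at (340,227) with its clamp to the right. I'll check this in a close crop.

Run:
```python
from h import *
f=cv2.imread("pics/top0.png");c=f[145:275,130:400];cv2.imwrite("pics/c1.png",cv2.resize(c,(800,385),interpolation=cv2.INTER_CUBIC))
s=r.snapshot("top")
for u,v,z in[(218,210,22),(218,234,22),(192,228,22),(182,200,22),(148,178,22),(151,207,22),(261,197,0),(327,225,70),(377,230,175),(310,158,45),(350,166,25),(207,170,36)]:print(u,v,onz(s,u,v,z).round(0))
hsv=cv2.cvtColor(s["frame"],cv2.COLOR_BGR2HSV);m=cv2.inRange(hsv,(30,90,40),(50,255,255))
n,l,st,c=cv2.connectedComponentsWithStats(m)
for i in range(1,n):
    if st[i,4]>30:print(c[i].round(1),st[i],onz(s,*c[i],23).round(1))
```

```text
218 210 [453. 299.  22.]
218 234 [380. 297.  22.]
192 228 [396. 377.  22.]
182 200 [482. 411.  22.]
148 178 [549. 519.  22.]
151 207 [459. 506.  22.]
261 197 [497. 167.   0.]
327 225 [413. -28.  70.]
377 230 [ 401. -143.  175.]
310 158 [615.  20.  45.]
350 166 [ 595. -105.   25.]
207 170 [575. 334.  36.]
[ 26.3 107.8] [ 16  98  23  22 362] [765.7 913.5  23. ]
[181.8 198.8] [174 193  17  13 160] [485.5 411.4  23. ]
[216.8 209.3] [211 202  13  16 156] [455.1 302.5  23. ]
[192.2 228.9] [186 221  14  17 170] [393.7 376.5  23. ]
[217.  234.1] [211 227  13  16 159] [379.2 299.9  23. ]
```

View pics/c1.png

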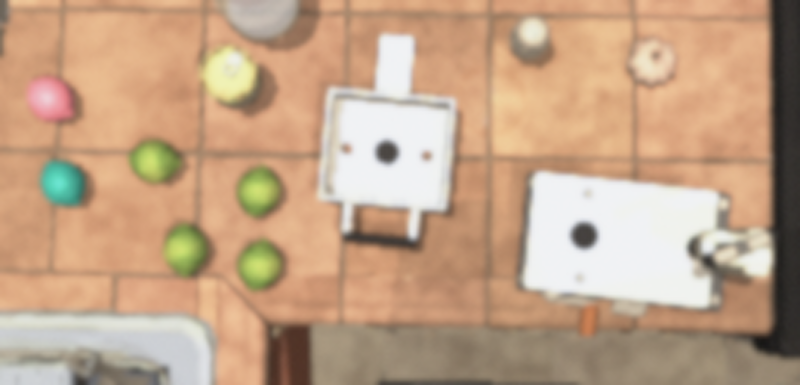

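Crop: the tray's lug is up (397,50), its handle's grip bar is at (382,238) and its holes are at (346,148) and (427,155). The mill's pegs are at (588,193) and (580,277), with the clamp at the right (735,250). The choice is confirmed: four green limes, with the pink and turquoise ones excluded. I'll work out the move to a vantage point between tray and mill.

```bash
cat >> h.py <<'E'
def to(x,y,z,yaw,p0=None,yaw0=None,quiet=False):
    """tool-frame shift (mm) and turn about tool z (deg) from given/measured pose; yaw=heading of tool x"""
    st=r.read_state();M=rot().as_matrix()
    p=np.array(st["eef_pos"]) if p0 is None else np.array(p0,float)
    if yaw0 is None: yaw0=np.degrees(np.arctan2(M[1,0],M[0,0]))
    a=np.radians(yaw0);T=np.array([[np.cos(a),np.sin(a),0],[np.sin(a),-np.cos(a),0],[0,0,-1]])
    d=T.T@(np.array([x,y,z])-p);t=-((yaw-yaw0+180)%360-180)
    print("from",p.round(1),round(yaw0,1),"shift",d.round(1),"turn",round(t,1));return d,t
E
python3 - <<'E'
from h import *
to(430,60,360,-40)
s=r.snapshot("wrist");W=s["world_from_camera"]
st=r.read_state()
print("cam in tool",(rot().as_matrix().T@(W[:3,3]-st["eef_pos"])).round(1),(rot().as_matrix().T@W[:3,:3]).round(2).tolist(),s["camera_matrix"].round(0).tolist())
E
```

```text
from [ 241.3 -575.9  238.4] 22.7 shift [ 419.7 -513.6 -121.6] turn 62.7
cam in tool [  71.6    1.2 -135.2] [[0.0, -0.96, -0.28], [1.0, 0.0, -0.0], [0.0, -0.28, 0.96]] [[298.0, 0.0, 259.0], [0.0, 298.0, 191.0], [0.0, 0.0, 1.0]]
```

>>> servo_tool:
  increments:
    - [[0,0,-0.06,0,0,0,1],[0,0,-0.12,0,0,0,1],[0.035,-0.043,-0.12,0,0,5,1],[0.07,-0.086,-0.12,0,0,10,1],[0.105,-0.129,-0.12,0,0,15,1]]

```text
time_s: 0.82
eef_pos: [288.8, -415.4, 359.3]
tool_rot: [0.0, 0.998, 0.066, 0.0]
contact_force: [1.0, 0.6, 0.9]
finger_gap: 85.5
finger_force: 0.0
```

Run:
```python
from h import *
to(430,60,360,-40)
```

```text
from [ 288.8 -415.4  359.3] 7.5 shift [ 202.3 -452.8   -0.7] turn 47.5
```

>>> servo_tool:
  increments:
    - [[0.025,-0.056,0,0,0,6,1],[0.05,-0.112,0,0,0,12,1],[0.075,-0.168,0,0,0,18,1],[0.1,-0.224,0,0,0,24,1],[0.125,-0.28,0,0,0,30,1]]

```text
time_s: 1.45
eef_pos: [374.8, -120.7, 359.3]
tool_rot: [0.0, 0.981, -0.195, 0.0]
contact_force: [1.4, -1.2, 0.6]
finger_gap: 85.5
finger_force: 0.0
```

Run:
```python
from h import *
to(430,60,360,-90)
```

```text
from [ 374.8 -120.7  359.3] -22.5 shift [ -18.1 -188.1   -0.7] turn 67.5
```

>>> servo_tool:
  increments:
    - [[-0.005,-0.056,0,0,0,10,1],[-0.01,-0.112,0,0,0,20,1],[-0.015,-0.168,0,0,0,30,1],[-0.018,-0.188,0,0,0,40,1],[-0.018,-0.188,0,0,0,50,1]]

```text
time_s: 2.08
eef_pos: [242.9, -152.1, 359.3]
tool_rot: [-0.065, 0.892, -0.447, 0.024]
contact_force: [1.2, 0.2, -0.2]
finger_gap: 85.4
finger_force: 0.0
```

Run:
```python
from h import *
s=r.snapshot("wrist");cv2.imwrite("pics/w1.png",s["frame"]);np.savez("w1.npz",**s)
to(430,60,360,-90)
```

```text
from [ 239.7 -151.5  359.2] -53.5 shift [ -57.  -278.7   -0.8] turn 36.5
```

View pics/w1.png

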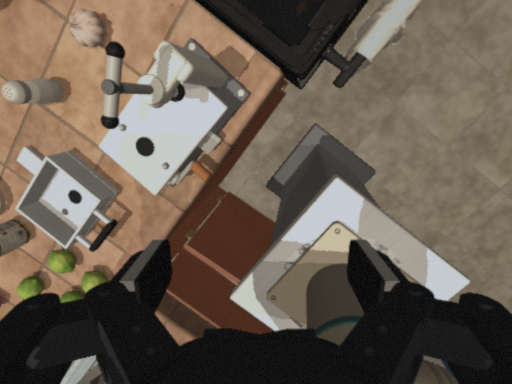

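The picture shows the tray (70,195), mill (165,130) and limes at lower left. The arm ran into the wrist joint's limit, because I turned the wrong way. I'll check the joints and unwind.

Run:
```python
from h import *
print(np.degrees(r.read_state()["joint_positions"]).round(1));print(rot().as_matrix().round(3))
```

```text
[-53.6 -23.6 -24.1  90.5   7.8 179.9]
[[ 0.594 -0.798  0.099]
 [-0.804 -0.587  0.095]
 [-0.018 -0.136 -0.991]]
```

>>> servo_tool:
  increments:
    - [[0,0,0,0,0,-10,1],[0,0,0,0,0,-20,1],[0,0,0,0,0,-30,1],[0,0,0,0,0,-40,1],[0,0,0,0,0,-50,1]]

```text
time_s: 2.75
eef_pos: [243.7, -151.9, 359.3]
tool_rot: [-0.049, 0.997, -0.024, 0.049]
contact_force: [0.2, 0.5, -0.3]
finger_gap: 85.4
finger_force: 0.0
```

Run:
```python
from h import *
print(np.degrees(r.read_state()["joint_positions"]).round(1));print(rot().as_matrix().round(3))
to(430,60,360,90)
```

```text
[-53.1 -23.2 -23.9  90.2   7.9 129.6]
[[ 0.994 -0.043  0.101]
 [-0.052 -0.994  0.095]
 [ 0.096 -0.1   -0.99 ]]
from [ 243.7 -151.9  359.3] -3.0 shift [ 174.8 -221.5   -0.7] turn -93.0
```

```bash
cat >> h.py <<'E'
def to(x,y,z,yaw):
    st=r.read_state();Rn=rot();a=np.radians(yaw)
    D=R.from_matrix([[np.cos(a),np.sin(a),0],[np.sin(a),-np.cos(a),0],[0,0,-1]])
    d=Rn.inv().apply(np.array([x,y,z])-st["eef_pos"]);t=(Rn.inv()*D).as_rotvec(degrees=True)
    M=Rn.as_matrix();print("at",np.round(st["eef_pos"],1),"yaw",round(float(np.degrees(np.arctan2(M[1,0],M[0,0]))),1),"q6",round(float(np.degrees(st["joint_positions"][5])),0),"F",np.round(st["contact_force"],1),"| shift",d.round(1),"turn",t.round(1))
E
python3 -c "
from h import *
to(430,60,360,-3);to(430,60,360,50)"
```

```text
at [ 243.7 -151.9  359.3] yaw -3.0 q6 130.0 F [ 0.2  0.5 -0.3] | shift [ 174.1 -218.7   38.3] turn [-5.7 -5.5  0.3]
at [ 243.7 -151.9  359.3] yaw -3.0 q6 130.0 F [ 0.2  0.5 -0.3] | shift [ 174.1 -218.7   38.3] turn [ -2.8  -7.8 -52.7]
```

>>> servo_tool:
  increments:
    - [[0.035,-0.044,0.008,-0.6,-1.6,-10.5,1],[0.07,-0.088,0.015,-1.1,-3.1,-21,1],[0.105,-0.131,0.023,-1.7,-4.7,-31.6,1],[0.14,-0.175,0.031,-2.2,-6.2,-42.2,1],[0.174,-0.219,0.038,-2.8,-7.8,-52.7,1]]

```text
time_s: 3.38
eef_pos: [432.2, 60.9, 360.5]
tool_rot: [0.001, 0.906, 0.423, -0.0]
contact_force: [1.1, -0.8, 0.8]
finger_gap: 85.5
finger_force: 0.0
```

Run:
```python
from h import *
s=r.snapshot("wrist");cv2.imwrite("pics/w2.png",s["frame"]);np.savez("w2.npz",**s)
to(440,60,360,90)
for p in [(413,-28,70),(497,167,10)]:print(proj(s,p))
```

```text
at [436.3  65.9 359.6] yaw 50.6 q6 129.0 F [6.3 2.2 1.3] | shift [-2.2  6.5 -0.4] turn [  0.1  -0.2 -39.4]
[285.93228635 208.16967592]
[245.81948948  68.19423113]
```

View pics/w2.png

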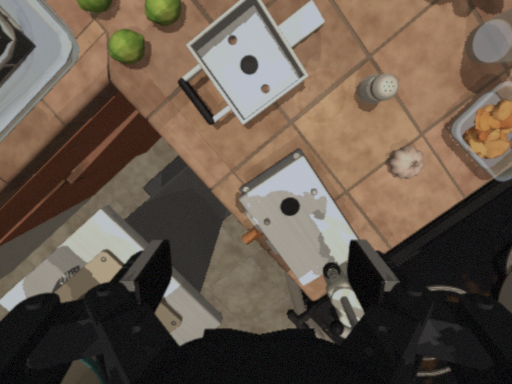

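View shows: tray with handle bar from (182,81) to (212,119), holes at (233,40), (265,88); mill deck with dark hole (290,206); limes at top left. Enlarging the mill.

Run:
```python
from h import *
f=cv2.imread("pics/w2.png")
a=cv2.resize(f[140:310,225:375],None,fx=3.5,fy=3.5,interpolation=cv2.INTER_CUBIC)
cv2.imwrite("pics/c2.png",a);print(a.shape)
s=np.load("w2.npz")
for u,v,z in[(182,81,47),(212,119,47),(233,40,10),(265,88,10),(249,64,10),(315,18,14),(290,206,70)]:print(u,v,onz(s,u,v,z).round(1))
```

```text
(595, 525, 3)
182 81 [415.3 208.2  47. ]
212 119 [412.5 142.2  47. ]
233 40 [507.7 208.6  10. ]
265 88 [501.2 126.5  10. ]
249 64 [504.5 168.4  10. ]
315 18 [617.1 153.7  14. ]
290 206 [419.9 -29.2  70. ]
```

View pics/c2.png

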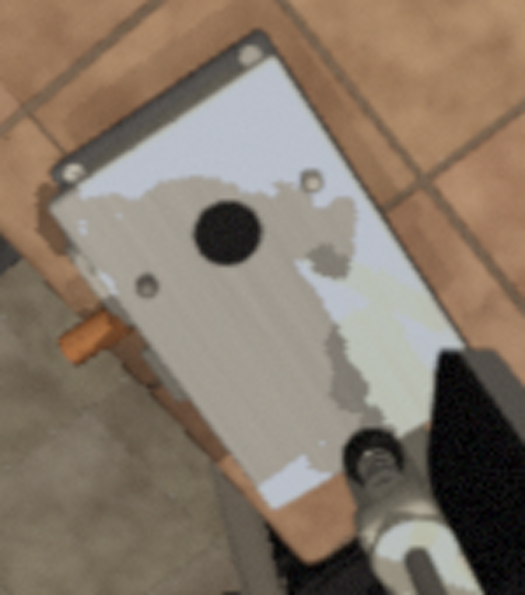

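Pegs at crop (312,180) and (147,285), deck hole (227,233), foot/T-handle at (370,450). Unwinding the wrist in place while computing the mill pose.

>>> servo_tool:
  increments:
    - [[0,0,0,0,0,-10,0.4],[0,0,0,0,0,-20,0.4],[0,0,0,0,0,-30,0.4],[0,0,0,0,0,-40,0.4],[0,0,0,0,0,-50,0.4]]

```text
time_s: 4.05
eef_pos: [430.9, 58.8, 360.3]
tool_rot: [-0.0, 0.643, 0.766, -0.0]
contact_force: [-0.8, -0.2, 0.5]
finger_gap: 34.0
finger_force: 0.0
```

>>> servo_tool:
  increments:
    - [[0,0,0,0,0,-10,0.4],[0,0,0,0,0,-20,0.4],[0,0,0,0,0,-30,0.4],[0,0,0,0,0,-40,0.4],[0,0,0,0,0,-50,0.4]]

```text
time_s: 4.68
eef_pos: [430.9, 58.8, 360.3]
tool_rot: [-0.0, 0.259, 0.966, -0.0]
contact_force: [0.7, -0.4, 0.1]
finger_gap: 34.2
finger_force: 0.0
```

>>> servo_tool:
  increments:
    - [[0,0,0,0,0,-10,0.4],[0,0,0,0,0,-20,0.4],[0,0,0,0,0,-30,0.4],[0,0,0,0,0,-40,0.4],[0,0,0,0,0,-50,0.4]]

```text
time_s: 5.3
eef_pos: [430.9, 58.8, 360.3]
tool_rot: [-0.0, -0.173, 0.985, 0.0]
contact_force: [-0.3, 0.0, 0.5]
finger_gap: 34.1
finger_force: 0.0
```

Run:
```python
from h import *
s=np.load("w2.npz")
A=onz(s,313.9,191.2,76);B=onz(s,266.8,221.2,76);d=A-B
print(A,B,np.linalg.norm(d),"seat",(A+B)/2,"mill x yaw",np.degrees(np.arctan2(d[1],d[0]))-90)
to(413,175,200,-94.5)
s=r.snapshot("wrist");cv2.imwrite("pics/w3.png",s["frame"]);np.savez("w3.npz",**s)
print("gap",r.read_state()["finger_gap"],proj(s,(413,175,47)),proj(s,(420,-29,76)))
```

```text
[461.82136283 -31.67001735  76.        ] [378.7613274  -23.77435044  76.        ] 83.43447154146985 seat [420.29134512 -27.7221839   76.        ] mill x yaw -95.43020576649418
at [430.9  58.8 360.3] yaw -160.0 q6 -21.0 F [-0.3  0.   0.5] | shift [-23.  115.2 160.4] turn [  0.1  -0.  -65.5]
gap 34.13224117201449 [335.01190366 167.5561652 ] [202.71653994 126.89651718]
```

>>> servo_tool:
  increments:
    - [[-0.004,0.02,0.03,0,0,-10,0.4],[-0.008,0.04,0.06,0,0,-20,0.4],[-0.012,0.06,0.09,0,0,-30,0.4],[-0.016,0.08,0.12,0,0,-40,0.4],[-0.023,0.115,0.16,0,0,-50,0.4]]

```text
time_s: 5.98
eef_pos: [414.8, 175.4, 200.3]
tool_rot: [0.001, -0.572, 0.82, -0.0]
contact_force: [0.7, 0.9, -0.2]
finger_gap: 34.3
finger_force: 0.0
```

>>> servo_tool:
  increments:
    - [[0,0,0,0,0,-9,0.4],[0,0,0,0,0,-15.5,0.4],[0,0,0,0,0,-15.5,0.4]]

```text
time_s: 6.35
eef_pos: [413.9, 175.0, 200.3]
tool_rot: [-0.0, -0.675, 0.737, 0.0]
contact_force: [0.6, 0.1, 0.2]
finger_gap: 34.6
finger_force: 0.0
```

Run:
```python
from h import *
to(413,175,100,-94.5)
s=r.snapshot("wrist");cv2.imwrite("pics/w4.png",s["frame"]);np.savez("w4.npz",**s)
f=cv2.imread("pics/w3.png");g=s["frame"]
cv2.imwrite("pics/c4.png",np.hstack([cv2.resize(f,(400,300)),cv2.resize(g,(400,300))]))
```

```text
at [413.9 175.  200.3] yaw -95.0 q6 -70.0 F [0.6 0.1 0.2] | shift [  0.    0.8 100.3] turn [ 0.1 -0.  -0.5]
```

View pics/c4.png

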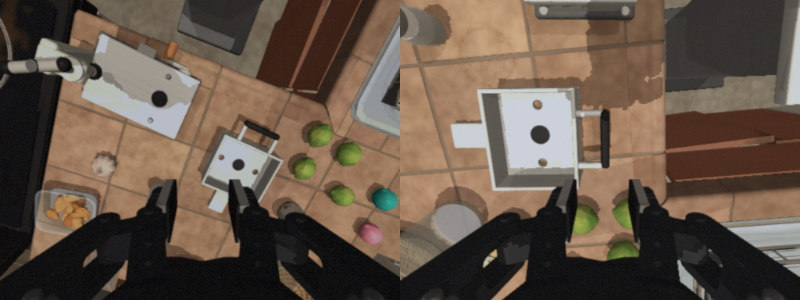

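Right half: tray with bar at about (605,139), holes (537,104), (543,162). Left half: mill with deck hole (158,98), pegs around it. Measure both precisely.

Run:
```python
from h import *
s=np.load("w4.npz");g=s["frame"]
m=cv2.inRange(cv2.cvtColor(g,cv2.COLOR_BGR2GRAY),0,45);m[240:]=0
n,l,st,c=cv2.connectedComponentsWithStats(m)
for i in range(1,n):
    if 60<st[i,4]<6000 and 80<c[i][0]<300: print(c[i].round(1),st[i],onz(s,*c[i],47).round(1),onz(s,*c[i],10).round(1))
s3=np.load("w3.npz");g3=s3["frame"]
cv2.imwrite("pics/c5.png",np.hstack([cv2.resize(g3[35:185,90:260],None,fx=2.3,fy=2.3,interpolation=2),cv2.resize(g[100:250,110:280],None,fx=2.3,fy=2.3,interpolation=2)]))
```

```text
[265.7  23. ] [239  21  58   5 176] [397.1  36.8  47. ] [395.6  28.1  10. ]
[262.1 176.8] [257 140  11  75 725] [411.8 173.   47. ] [412.1 181.8  10. ]
```

View pics/c5.png

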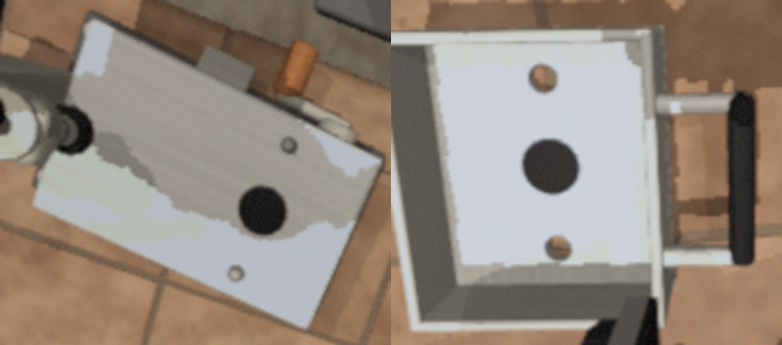

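Crops: pegs at (289,145), (236,273), foot at (77,130). Tray holes at (543,77), (558,247), bar centre (741,180).

Run:
```python
from h import *
s=np.load("w3.npz")
A=onz(s,215.7-.3,98-.3,76);B=onz(s,192.6-.3,153.7-.3,76);d=A-B
print(A,B,np.linalg.norm(d),"seat",(A+B)/2,"yaw",np.degrees(np.arctan2(d[1],d[0])))
s=np.load("w4.npz")
A=onz(s,176.5-.3,133.5-.3,10);B=onz(s,182.6-.3,207.4-.3,10);d=A-B
print(A,B,np.linalg.norm(d),"tray",(A+B)/2,"yaw",np.degrees(np.arctan2(d[1],d[0])))
to(412,174.5,31,-94.5)
```

```text
[377.3353432  -24.22409436  76.        ] [460.20947646 -32.10259406  76.        ] 83.24777907637517 seat [418.77240983 -28.16334421  76.        ] yaw 174.56944850099438
[500.15915931 125.68772865  10.        ] [506.95567604 209.57428137  10.        ] 84.16143040371749 tray [503.55741767 167.63100501  10.        ] yaw -94.63200573259455
at [414.  174.9 200.5] yaw -95.0 q6 -70.0 F [ 0.7  1.2 -0.7] | shift [  0.6   1.8 169.5] turn [ 0.   0.  -0.5]
```

>>> servo_tool:
  increments:
    - [[0,0.002,0.06,0,0,0.3,0.4],[0,0.002,0.12,0,0,0.3,0.4],[0,0.002,0.15,0,0,0.3,0.4],[0,0.002,0.1695,0,0,0.3,0.4],[0,0.002,0.1695,0,0,0.3,0.4]]

```text
time_s: 7.02
eef_pos: [410.5, 174.6, 29.8]
tool_rot: [-0.002, -0.674, 0.739, 0.001]
contact_force: [0.0, 0.4, 0.5]
finger_gap: 34.2
finger_force: 0.0
```

```bash
python3 -c "
from h import *
to(412,174.5,31,-94.6)"
```

```text
at [410.5 174.6  29.8] yaw -95.3 q6 -70.0 F [0.  0.4 0.5] | shift [-0.  -1.5 -1.2] turn [ 0.2 -0.1 -0.7]
```

>>> servo_tool:
  increments:
    - [[0,-0.0015,-0.001,0,0,-0.7,0.4],[0,-0.0015,-0.001,0,0,-0.7,0],[0,-0.0015,-0.001,0,0,-0.7,0],[0,-0.0015,-0.001,0,0,-0.7,0],[0,-0.0015,-0.001,0,0,-0.7,0]]

```text
time_s: 7.65
eef_pos: [413.9, 175.5, 33.3]
tool_rot: [0.001, -0.679, 0.734, 0.0]
contact_force: [-2.7, 0.5, 6.8]
finger_gap: 10.9
finger_force: 60.8
```

>>> servo_tool:
  increments:
    - [[0,0,0,0,0,0,0],[0,0,-0.01,0,0,0,0],[0,0,-0.04,0,0,0,0],[0,0,-0.08,0,0,0,0],[0,0,-0.12,0,0,0,0]]

```text
time_s: 8.28
eef_pos: [412.7, 174.8, 153.1]
tool_rot: [-0.001, -0.679, 0.734, 0.001]
contact_force: [1.4, -0.4, -3.5]
finger_gap: 10.7
finger_force: 59.5
```

```bash
python3 -c "
from h import *
print(r.read_state()['finger_gap'],r.read_state()['finger_force'])
to(412,174.5,151,-94.6)
for n in ('wrist','scene'):
    s=r.snapshot(n);np.savez(n+'5.npz',**s);cv2.imwrite('pics/%s5.png'%n,s['frame'])
a=cv2.imread('pics/wrist5.png');b=cv2.imread('pics/scene5.png')[150:300,200:340]
cv2.imwrite('pics/c6.png',np.hstack([cv2.resize(a,(440,330)),cv2.resize(b,(330,330))]))
"
```

```text
10.654653259729338 59.526477456092834
at [412.7 174.8 153.1] yaw -94.4 q6 -71.0 F [ 1.4 -0.4 -3.5] | shift [0.4 0.6 2.1] turn [ 0.1 -0.   0.2]
```

View pics/c6.png

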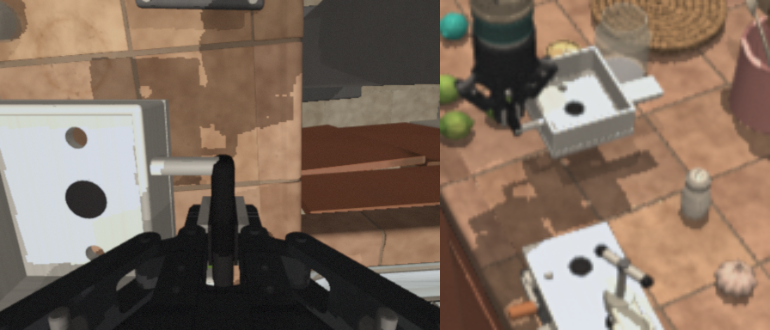

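Tray is held and clear of the worktop. Check its droop and compute the turn.

```bash
python3 -c "
from h import *
s=np.load('wrist5.npz');g=s['frame']
cv2.imwrite('pics/c7.png',cv2.resize(g[120:340,0:230],None,fx=2.6,fy=2.6,interpolation=2))
for z in (122,126,130):
    A=onz(s,88.4,160.6,z);B=onz(s,110.5,293,z);print(z,A.round(1),B.round(1),np.linalg.norm(A-B).round(1),((A+B)/2).round(1))
to(440,193,150,-185.5)
"
```

```text
122 [506.8 126.6 122. ] [512.9 212.7 122. ] 86.3 [509.9 169.6 122. ]
126 [504.4 126.  126. ] [510.4 210.1 126. ] 84.2 [507.4 168.  126. ]
130 [502.1 125.5 130. ] [507.9 207.4 130. ] 82.2 [505.  166.5 130. ]
at [417.1 176.1 156.9] yaw -94.4 q6 -71.0 F [ 1.5  0.5 -3.1] | shift [-18.6 -21.4   7.2] turn [-0.2  0.5 91.1]
```

View pics/c7.png

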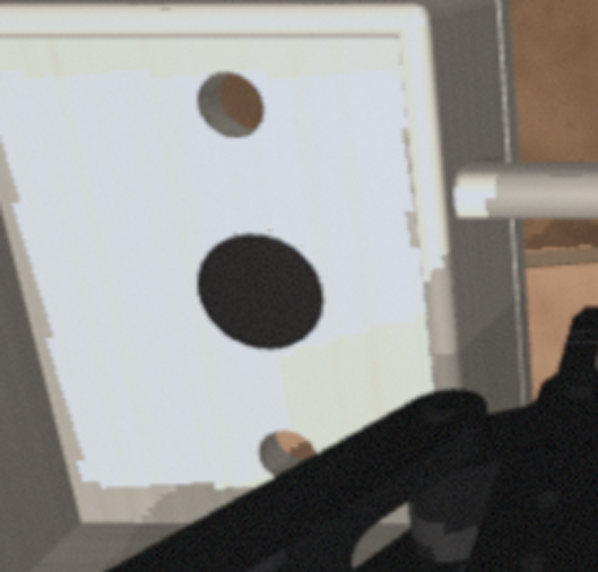

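Holes at crop (231,104) and (288,456), dark hole (261,291); tray roughly level. Swing it round the handle.

>>> servo_tool:
  increments:
    - [[-0.002,-0.002,0,0,0,6,0],[-0.006,-0.008,0,0,0,15,0],[-0.01,-0.012,0,0,0,25,0],[-0.014,-0.018,0,0,0,35,0],[-0.02,-0.024,0,0,0,45,0]]

```text
time_s: 9.0
eef_pos: [437.9, 193.0, 150.7]
tool_rot: [-0.001, -0.344, 0.939, 0.001]
contact_force: [-0.1, 0.1, -3.8]
finger_gap: 11.0
finger_force: 59.5
```

>>> servo_tool:
  increments:
    - [[0,0,0,0,0,10,0],[0,0,0,0,0,20,0],[0,0,0,0,0,30,0],[0,0,0,0,0,40,0],[0,0,0,0,0,46,0]]

```text
time_s: 9.62
eef_pos: [438.1, 193.1, 150.8]
tool_rot: [-0.001, 0.049, 0.999, 0.0]
contact_force: [1.1, 0.2, -3.4]
finger_gap: 10.8
finger_force: 59.5
```

>>> servo_tool:
  increments:
    - [[0,0,0,0,0,0,0],[0,0,0,0,0,0,0],[0,0,0,0,0,0,0]]

```text
time_s: 10.0
eef_pos: [439.0, 193.2, 151.8]
tool_rot: [-0.0, 0.047, 0.999, 0.0]
contact_force: [1.2, 0.5, -3.8]
finger_gap: 10.8
finger_force: 59.5
```

```bash
python3 -c "
from h import *
to(440,193,115,-185.5)
for n in ('wrist','scene'):
    s=r.snapshot(n);np.savez(n+'6.npz',**s);cv2.imwrite('pics/%s6.png'%n,s['frame'])
to(440,193,115,-185.5)
a=cv2.imread('pics/wrist6.png');b=cv2.imread('pics/scene6.png')[150:330,190:340]
cv2.imwrite('pics/c8.png',np.hstack([cv2.resize(a,(512,384)),cv2.resize(b,(280,384))]))
"
```

```text
at [439.  193.2 151.8] yaw 174.6 q6 21.0 F [ 1.2  0.5 -3.8] | shift [-1.1 -0.1 36.8] turn [ 0.  -0.   0.1]
at [439.  193.2 152. ] yaw 174.6 q6 21.0 F [ 0.2 -0.4 -3.3] | shift [-1.  -0.1 37. ] turn [ 0.  -0.   0.1]
```

View pics/c8.png

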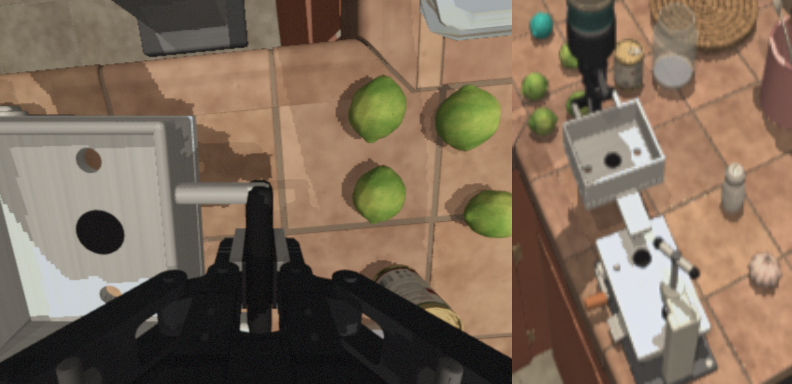

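Tray's dark hole at (100,232), pin holes (89,160), (112,294); lug now points at the mill in the scene view.

```bash
python3 -c "
from h import *
s=np.load('wrist6.npz')
g=cv2.cvtColor(s['frame'],cv2.COLOR_BGR2GRAY);m=(g<60).astype(np.uint8);m[:,150:]=0
n,l,st,c=cv2.connectedComponentsWithStats(m)
for i in range(1,n):
    if 300<st[i,4]<4000:print(c[i],st[i])
p=r.read_state()['eef_pos'];M=rot().as_matrix()
for z in (126,130):
    for u,v in ((100,232),(89,160),(112,294)):
        q=onz(s,u,v,z);print(z,q.round(1),'rel tool',(M.T@(q-p)).round(1))
a=np.radians(-95.5);d=np.array([np.cos(a),np.sin(a)])
S=np.array([419.3,-28])
for dd in (-222,-200,-92):print(dd,S+d*dd)
"
```

```text
[136.86679537   8.64671815] [113   0  37  27 518]
[ 99.68176101 231.78993711] [  76  211   48   43 1590]
126 [432.7  99.4 126. ] rel tool [ -2.5 -94.   26. ]
126 [390.3 103.7 126. ] rel tool [ 40.1 -93.7  26. ]
126 [474.7  96.8 126. ] rel tool [-44.6 -92.7  25.9]
130 [431.2 101.9 130. ] rel tool [ -0.8 -91.7  22. ]
130 [389.8 106.1 130. ] rel tool [ 40.9 -91.4  22. ]
130 [472.1  99.3 130. ] rel tool [-41.7 -90.4  21.9]
-222 [440.57775706 192.97795604]
-200 [438.4691505  171.07923967]
-92 [428.11780923  63.57645025]
```

>>> servo_tool:
  increments:
    - [[0,0,0.02,0,0,0,0],[0,0,0.036,0,0,0,0],[0,-0.02,0.036,0,0,0,0],[0,-0.055,0.036,0,0,0,0],[0,-0.07,0.036,0,0,0,0]]

```text
time_s: 10.72
eef_pos: [431.7, 122.4, 115.4]
tool_rot: [-0.001, 0.048, 0.999, -0.0]
contact_force: [0.2, 0.3, -3.6]
finger_gap: 10.7
finger_force: 59.5
```

>>> servo_tool:
  increments:
    - [[0,0,0,0,0,0,0],[0,0,0,0,0,0,0]]

```text
time_s: 10.98
eef_pos: [432.8, 124.0, 116.1]
tool_rot: [-0.0, 0.047, 0.999, 0.0]
contact_force: [-0.5, 0.7, -3.4]
finger_gap: 11.0
finger_force: 59.5
```

```bash
python3 -c "
from h import *
to(427.6,63.6,115,-185.5)
for n in ('wrist','scene'):
    s=r.snapshot(n);np.savez(n+'7.npz',**s);cv2.imwrite('pics/%s7.png'%n,s['frame'])
a=cv2.imread('pics/wrist7.png')[60:384,0:300];b=cv2.imread('pics/scene7.png')[190:330,230:320]
cv2.imwrite('pics/c9.png',np.hstack([cv2.resize(a,(440,475)),cv2.resize(b,(305,475),interpolation=2)]))
"
```

```text
at [432.8 124.  116.1] yaw 174.6 q6 13.0 F [-0.5  0.7 -3.4] | shift [ -0.6 -60.6   1. ] turn [ 0.1 -0.   0.1]
```

View pics/c9.png

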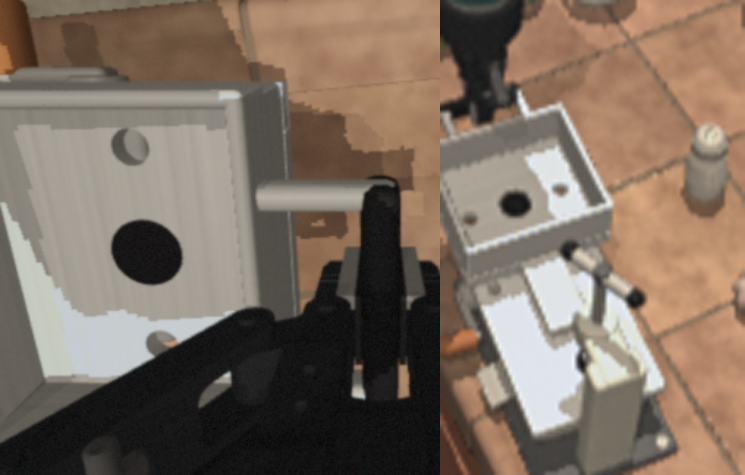

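The tray is lined up with the deck and the lug is heading under the arm. Sliding in now, watching the force.

>>> servo_tool:
  increments:
    - [[0,-0.015,0,0,0,0,0],[0,-0.03,0.0,0,0,0,0],[0,-0.045,0.0,0,0,0,0],[-0.0005,-0.055,0.0,0,0,0.1,0],[-0.0005,-0.0605,0.0,0,0,0.1,0]]

```text
time_s: 11.7
eef_pos: [427.2, 62.4, 116.0]
tool_rot: [-0.0, 0.049, 0.999, 0.0]
contact_force: [-0.3, -0.1, -3.3]
finger_gap: 10.8
finger_force: 59.5
```

>>> servo_tool:
  increments:
    - [[0,0,0,0,0,0,0],[0,0,0,0,0,0,0]]

```text
time_s: 11.95
eef_pos: [427.3, 63.4, 116.0]
tool_rot: [-0.0, 0.048, 0.999, 0.0]
contact_force: [0.9, -0.9, -3.2]
finger_gap: 10.8
finger_force: 59.5
```

```bash
python3 -c "
from h import *
to(427.6,63.6,115,-185.5)
s=r.snapshot('wrist');np.savez('w8.npz',**s);f=s['frame']
p=r.read_state()['eef_pos'];M=rot().as_matrix()
g=cv2.cvtColor(f,cv2.COLOR_BGR2GRAY)
m=(g<60).astype(np.uint8);m[:,150:]=0
n,l,st,c=cv2.connectedComponentsWithStats(m)
for i in range(1,n):
    if 300<st[i,4]<4000:print(c[i],st[i])
a=cv2.resize(f[125:205,50:130],None,fx=5,fy=5,interpolation=2);b=cv2.resize(f[255:335,70:150],None,fx=5,fy=5,interpolation=2)
cv2.imwrite('pics/c10.png',np.hstack([a,b]))
for q in ((461.0,-31.9,76),(378,-24,76)):print(proj(s,q))
"
```

```text
at [427.3  63.4 116. ] yaw 174.5 q6 5.0 F [ 0.9 -0.9 -3.2] | shift [-0.3  0.2  1. ] turn [ 0. -0. -0.]
[ 99.649375 231.8175  ] [  76  211   48   43 1600]
[123.17830092 278.63928478]
[105.19906054 154.79838381]
```

View pics/c10.png

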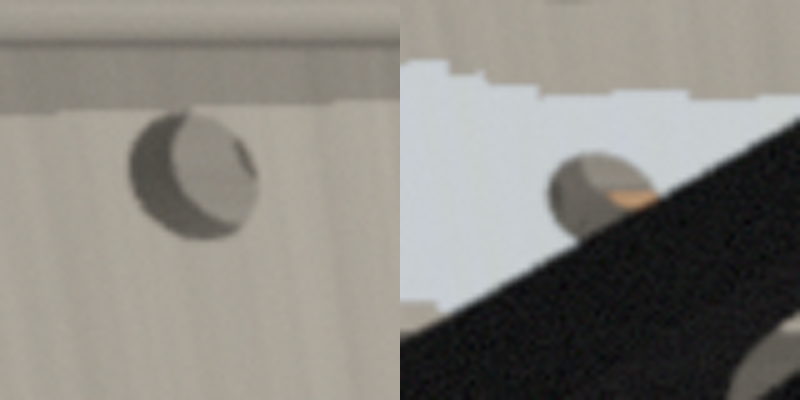

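Left hole shows a dark sliver of peg edge at (246,158) in the crop, where the peg is predicted to be. The right hole is partly hidden by a finger. I'll check the hole centres against the peg positions.

```bash
python3 -c "
from h import *
s=np.load('w8.npz')
for z in (92,93.5):
    A=onz(s,88.5,159.9,z);C=onz(s,99.65,231.8,z);print(A.round(1),C.round(1))
print('edge pt on peg',onz(s,98.8,156.5,76).round(1), 'peg', (378,-24.2))
"
```

```text
[378.1 -25.1  92. ] [420.  -29.4  92. ]
[377.9 -24.2  93.5] [419.4 -28.5  93.5]
edge pt on peg [378.6 -28.   76. ] peg (378, -24.2)
```

Aligned to within about 1 mm. Lowering.

>>> servo_tool:
  increments:
    - [[0,0,0.003,0,0,0,0],[0,0,0.006,0,0,0,0],[0,0,0.009,0,0,0,0],[0,0,0.011,0,0,0,0],[0,0,0.011,0,0,0,0]]

```text
time_s: 12.62
eef_pos: [427.0, 63.2, 104.8]
tool_rot: [-0.0, 0.048, 0.999, 0.0]
contact_force: [-0.4, -0.4, -3.0]
finger_gap: 11.2
finger_force: 59.5
```

>>> servo_tool:
  increments:
    - [[0,0,0.001,0,0,0,0],[0,0,0.002,0,0,0,0],[0,0,0.003,0,0,0,0],[0,0,0.003,0,0,0,0]]

```text
time_s: 13.12
eef_pos: [427.5, 63.3, 103.2]
tool_rot: [-0.0, 0.048, 0.999, 0.0]
contact_force: [-3.3, 1.3, 7.4]
finger_gap: 11.1
finger_force: 61.0
```

>>> servo_tool:
  increments:
    - [[0,0,0.0015,0,0,0,0],[0,0,0.0015,0,0,0,0],[0,0,0.0015,0,0,0,0.4],[0,0,0.0015,0,0,0,0.4],[0,0,0.0015,0,0,0,0.4]]

```text
time_s: 13.75
eef_pos: [427.2, 63.1, 100.4]
tool_rot: [-0.0, 0.048, 0.999, -0.0]
contact_force: [-0.1, -1.1, -0.1]
finger_gap: 33.7
finger_force: 0.0
```

>>> servo_tool:
  increments:
    - [[0,0,-0.03,0,0,0,0.4],[0,0,-0.07,0,0,0,0.4],[0,0.01,-0.13,0,0,0,0.4],[0,0.02,-0.19,0,0,0,0.4],[0,0.02,-0.23,0,0,0,0.4]]

```text
time_s: 14.38
eef_pos: [430.1, 83.5, 333.5]
tool_rot: [0.002, 0.048, 0.999, 0.0]
contact_force: [0.2, 0.0, 0.3]
finger_gap: 33.9
finger_force: 0.0
```

>>> servo_tool:
  increments:
    - [[0,-0.04,0,0,0,0,0.4],[0,-0.08,0,0,0,0,0.4],[0,-0.12,0,0,0,0,0.4],[0,-0.12,0,0,0,0,0.4],[0,-0.12,0,0,0,0,0.4]]

```text
time_s: 15.0
eef_pos: [417.6, -36.2, 330.2]
tool_rot: [-0.001, 0.048, 0.999, 0.0]
contact_force: [-0.2, 0.0, -0.4]
finger_gap: 33.8
finger_force: 0.0
```

```bash
python3 -c "
from h import *
to(409,-133,330,-185.5)
s=r.snapshot('wrist');np.savez('w9.npz',**s);cv2.imwrite('pics/w9.png',s['frame'])
for p in ((419.3,-28,80),(409.2,-132.5,245),(409.2,-132.5,110)):print(proj(s,p))
"
```

```text
at [417.6 -36.2 330.2] yaw 174.4 q6 -8.0 F [-0.2  0.  -0.4] | shift [ -0.8 -97.1   0.2] turn [ 0.  -0.1 -0.1]
[265.92559861 160.54835475]
[135.40995081 198.76328085]
[179.80707742 165.04480738]
```

Tray released. Now measure the T-handle's ball ends numerically in this view, and the tray's holes for seating.

```bash
python3 -c "
from h import *
w=np.load('w1.npz')
A=onz(w,115,50,241);B=onz(w,109,122,241);print('w1',A.round(1),B.round(1),np.degrees(np.arctan2((A-B)[1],(A-B)[0])))
s=np.load('w9.npz');g=cv2.cvtColor(s['frame'],cv2.COLOR_BGR2GRAY)
m=(g<50).astype(np.uint8);m[:90]=0;m[265:]=0
m=cv2.morphologyEx(m,cv2.MORPH_OPEN,np.ones((3,3)))
n,l,st,c=cv2.connectedComponentsWithStats(m)
for i in range(1,n):
    if 80<st[i,4]<5000:print(c[i].round(1),st[i],'z241',onz(s,*c[i],241).round(1),'z80',onz(s,*c[i],80).round(1))
"
```

```text
w1 [ 420.9 -160.7  241. ] [ 397.8 -105.1  241. ] -67.43708137742561
[342.2 167.3] [335 136  15  61 580] z241 [400.7  28.8 241. ] z80 [437.9  71.1  80. ]
[  8.3 150.7] [  0 141  21  21 344] z241 [ 363.6 -221.9  241. ] z80 [ 374.1 -359.2   80. ]
[ 22.3 155.1] [ 14 147  16  16  96] z241 [ 367.8 -212.4  241. ] z80 [ 381.5 -342.9   80. ]
[183.8 162. ] [175 156  15  16 104] z241 [384.9 -91.4 241. ] z80 [ 410.8 -135.3   80. ]
[ 60.  213.8] [  41  173   35   81 1508] z241 [ 416.9 -197.2  241. ] z80 [ 465.7 -316.8   80. ]
[168.  180.7] [159 173  19  17 247] z241 [ 398.2 -106.   241. ] z80 [ 433.7 -160.3   80. ]
[ 18.6 206.7] [   0  176   46   59 1872] z241 [ 407.8 -228.3  241. ] z80 [ 450.1 -370.3   80. ]
[220.6 250.5] [213 230  14  35 318] z241 [461.6 -73.4 241. ] z80 [ 542.4 -104.2   80. ]
[297.6 251. ] [292 230  15  35 331] z241 [468.2  -9.6 241. ] z80 [553.8   5.2  80. ]
[ 17.1 248.3] [  0 240  34  17 412] z241 [ 443.2 -241.2  241. ] z80 [ 510.9 -392.4   80. ]
[197.1 252.8] [188 240  19  25 261] z241 [461.8 -93.1 241. ] z80 [ 542.8 -138.2   80. ]
[321.1 252.6] [312 240  19  25 265] z241 [471.6   9.9 241. ] z80 [559.7  38.6  80. ]
```

Ball ends give bar mid (409.3,-132.8) — exactly on the predicted screw axis — and heading -67.5°. Approaching with the wrist wound back for a long clockwise turn.

>>> servo_tool:
  increments:
    - [[0,-0.02,0,0,0,-10,0.6],[0,-0.04,0,0,0,-20,0.6],[-0.001,-0.06,0,0,0,-30,0.6],[-0.001,-0.08,0,0,0,-40,0.6],[-0.001,-0.097,0,0,0,-50,0.6]]

```text
time_s: 15.68
eef_pos: [409.6, -132.6, 330.4]
tool_rot: [-0.0, -0.382, 0.924, 0.0]
contact_force: [-0.3, -0.3, 0.2]
finger_gap: 51.2
finger_force: 0.0
```

>>> servo_tool:
  increments:
    - [[0,0,0,0,0,-10,0.6],[0,0,0,0,0,-20,0.6],[0,0,0,0,0,-30,0.6],[0,0,0,0,0,-40,0.6],[0,0,0,0,0,-50,0.6]]

```text
time_s: 16.3
eef_pos: [409.6, -131.8, 330.3]
tool_rot: [0.0, 0.737, -0.676, -0.0]
contact_force: [0.4, -0.5, -0.3]
finger_gap: 51.2
finger_force: 0.0
```

>>> servo_tool:
  increments:
    - [[0,0,0,0,0,-9,0.6],[0,0,0,0,0,-18,0.6],[0,0,0,0,0,-18,0.6],[0,0,0,0,0,-18,0.6]]

```text
time_s: 16.8
eef_pos: [409.5, -132.4, 330.4]
tool_rot: [0.0, 0.831, -0.556, -0.0]
contact_force: [0.4, -0.5, -0.5]
finger_gap: 50.9
finger_force: 0.0
```

```bash
python3 -c "
from h import *
to(409.3,-132.6,231,-67.5)
s=r.snapshot('wrist');np.savez('w10.npz',**s);g=cv2.cvtColor(s['frame'],cv2.COLOR_BGR2GRAY)
print('exp',proj(s,(397.8,-105.1,241)),proj(s,(420.9,-160.7,241)),proj(s,(419.3,-28,80)))
m=(g<55).astype(np.uint8)
m=cv2.morphologyEx(m,cv2.MORPH_OPEN,np.ones((5,5)))
n,l,st,c=cv2.connectedComponentsWithStats(m)
for i in range(1,n):
    if 80<st[i,4]:print(c[i].round(1),st[i],onz(s,*c[i],241).round(1))
def tri(L):
    A=0;b=0
    for s,u,v in L:
        o,d=ray(s,u,v);P=np.eye(3)-np.outer(d,d);A=A+P;b=b+P@o
    return np.linalg.solve(A,b).round(1)
print('tri',tri([(np.load('w1.npz'),109,122),(np.load('w9.npz'),168,180.7)]))
"
```

```text
at [ 409.5 -132.4  330.4] yaw -67.6 q6 -139.0 F [ 0.4 -0.5 -0.5] | shift [ 0.2  0.2 99.4] turn [ 0.   0.  -0.1]
exp [260.52411966 233.43814994] [260.44059089 160.76927386] [224.5009541 227.064175 ]
[287.8  40.4] [   95     0   319   110 19007] [ 435.5 -244.9  241. ]
[259.9 161. ] [252 153  17  16 229] [ 421.2 -160.4  241. ]
[352.6 191.3] [343 182  21  20 212] [ 344.7 -165.9  241. ]
[224.4 226.3] [217 219  16  15 203] [427.3 -99.7 241. ]
[261.  234.5] [254 231  15   9 119] [ 397.1 -104.4  241. ]
[262.1 332.1] [    0   233   512   151 42976] [359.1 -15.5 241. ]
[271.4 285. ] [266 280  13  10  90] [370.6 -64.  241. ]
[295.2 297.9] [288 287  16  23 218] [346.2 -59.9 241. ]
tri [ 397.7 -105.6  241.9]
```

Ball ends match the prediction, and the tray's floor hole (224,226) is where it should be when seated. Descend onto the bar and grip.

>>> servo_tool:
  increments:
    - [[0,0,0.04,0,0,0,0.6],[0,0,0.075,0,0,0,0.6],[0,0,0.0995,0,0,0,0.6],[0,0,0.0995,0,0,0,0.6],[0,0,0.0995,0,0,0,0.6]]

```text
time_s: 17.48
eef_pos: [409.9, -133.2, 232.0]
tool_rot: [-0.0, 0.831, -0.556, 0.0]
contact_force: [0.5, -0.7, -0.2]
finger_gap: 51.1
finger_force: 0.0
```

>>> servo_tool:
  increments:
    - [[0,0,0,0,0,0,0],[0,0,0,0,0,0,0],[0,0,0,0,0,0,0],[0,0,0,0,0,0,0]]

```text
time_s: 17.98
eef_pos: [409.1, -133.7, 232.1]
tool_rot: [0.001, 0.831, -0.556, 0.0]
contact_force: [-4.1, -0.7, 5.6]
finger_gap: 10.0
finger_force: 58.5
```

```bash
python3 -c "
from h import *
to(409.3,-132.6,231,-67.5);st=r.read_state();print(st['ft_torque'],st['effort'].round(2))"
```

```text
at [ 409.1 -133.7  232.1] yaw -67.5 q6 -139.0 F [-4.1 -0.7  5.6] | shift [-0.9 -0.6  1.1] turn [ 0.1 -0.1 -0. ]
[-0.25895231  0.7248585   0.10571376] [  0.95 -22.76  27.8   -1.01   0.8    0.1 ]
```

>>> servo_tool:
  increments:
    - [[0,0,0.0007,0,0,10,0],[0,0,0.0014,0,0,20,0],[0,0,0.0021,0,0,30,0],[0,0,0.0028,0,0,40,0],[0,0,0.0035,0,0,50,0]]

```text
time_s: 18.6
eef_pos: [408.0, -133.6, 228.6]
tool_rot: [-0.002, -0.516, 0.857, -0.0]
contact_force: [-6.9, -2.3, 8.6]
finger_gap: 9.9
finger_force: 58.8
```

```bash
python3 -c "
from h import *
to(409.3,-132.6,231,-67.5);st=r.read_state();print(st['ft_torque'],st['effort'].round(2))"
```

```text
at [ 408.  -133.6  228.6] yaw -117.9 q6 -89.0 F [-6.9 -2.3  8.6] | shift [-1.5 -0.7 -2.4] turn [  0.2  -0.1 -50.4]
[-0.26351411  1.46450371  0.21802058] [  1.35 -21.69  28.18  -2.12   1.21  -0.74]
```

>>> servo_tool:
  increments:
    - [[0,0,0.0006,0,0,10,0],[0,0,0.0013,0,0,20,0],[0,0,0.002,0,0,30,0],[0,0,0.0027,0,0,40,0],[0,0,0.0034,0,0,50,0]]

```text
time_s: 19.23
eef_pos: [407.2, -132.7, 225.1]
tool_rot: [-0.002, -0.106, 0.994, 0.0]
contact_force: [-8.4, 1.2, 10.1]
finger_gap: 9.8
finger_force: 59.0
```

>>> servo_tool:
  increments:
    - [[0,0,0.0007,0,0,10,0],[0,0,0.0014,0,0,20,0],[0,0,0.0021,0,0,30,0],[0,0,0.0028,0,0,40,0],[0,0,0.0035,0,0,50,0]]

```text
time_s: 19.85
eef_pos: [407.5, -131.6, 221.6]
tool_rot: [-0.002, 0.324, 0.946, 0.001]
contact_force: [-7.3, 4.7, 9.9]
finger_gap: 9.5
finger_force: 59.1
```

```bash
python3 -c "
from h import *
to(409.3,-132.6,231,-67.5);st=r.read_state();print(st['ft_torque'],st['effort'].round(2))"
```

```text
at [ 407.5 -131.6  221.6] yaw 142.2 q6 11.0 F [-7.3  4.7  9.9] | shift [-2.   0.3 -9.4] turn [ 3.000e-01 -1.000e-01 -1.503e+02]
[0.93467911 1.48975489 0.12102345] [ -0.93 -20.83  28.57  -3.13  -0.17  -0.76]
```

>>> servo_tool:
  increments:
    - [[0,0,0.0007,0,0,10,0],[0,0,0.0014,0,0,20,0],[0,0,0.0021,0,0,30,0],[0,0,0.0028,0,0,40,0],[0,0,0.0035,0,0,50,0]]

```text
time_s: 20.48
eef_pos: [408.5, -131.1, 218.1]
tool_rot: [-0.002, 0.693, 0.721, 0.001]
contact_force: [-4.7, 6.0, 9.1]
finger_gap: 9.7
finger_force: 59.0
```

```bash
python3 -c "
from h import *
to(409.3,-132.6,231,-67.5);st=r.read_state();print(st['ft_torque'],st['effort'].round(2))"
```

```text
at [ 408.5 -131.1  218.1] yaw 92.2 q6 61.0 F [-4.7  6.   9.1] | shift [ -1.5   0.7 -12.9] turn [ -0.4   0.  159.7]
[1.13471474 0.86412936 0.13483807] [ -1.97 -21.57  28.18  -2.4   -0.89  -0.76]
```

>>> servo_tool:
  increments:
    - [[0,0,0.0007,0,0,10,0],[0,0,0.0014,0,0,20,0],[0,0,0.0021,0,0,30,0],[0,0,0.0028,0,0,40,0],[0,0,0.0035,0,0,50,0]]

```text
time_s: 21.1
eef_pos: [409.6, -131.5, 214.7]
tool_rot: [-0.001, 0.933, 0.36, 0.001]
contact_force: [-1.6, 5.4, 7.1]
finger_gap: 9.7
finger_force: 58.7
```

```bash
python3 -c "
from h import *
to(409.3,-132.6,231,-67.5);st=r.read_state();print(st['ft_torque'],st['effort'].round(2))"
```

```text
at [ 409.6 -131.5  214.7] yaw 42.2 q6 111.0 F [-1.6  5.4  7.1] | shift [ -0.9   0.6 -16.3] turn [ -0.2  -0.  109.7]
[0.96488865 0.3468989  0.19430634] [ -1.83 -22.68  27.64  -1.33  -0.9   -0.75]
```

>>> servo_tool:
  increments:
    - [[0,0,0.0007,0,0,10,0],[0,0,0.0014,0,0,20,0],[0,0,0.0021,0,0,30,0],[0,0,0.0028,0,0,40,0],[0,0,0.0035,0,0,50,0]]

```text
time_s: 21.72
eef_pos: [409.9, -132.6, 211.2]
tool_rot: [-0.0, 0.998, -0.068, 0.001]
contact_force: [-2.0, 0.7, 5.4]
finger_gap: 9.9
finger_force: 58.7
```

```bash
python3 -c "
from h import *
to(409.3,-132.6,231,-67.5);st=r.read_state();print(st['ft_torque'],st['effort'].round(2))"
```

```text
at [ 409.9 -132.6  211.2] yaw -7.8 q6 161.0 F [-2.   0.7  5.4] | shift [ -0.6   0.1 -19.8] turn [-0.1 -0.  59.7]
[0.3235648  0.2782548  0.22394999] [ -0.65 -23.23  27.17  -0.74  -0.2   -0.71]
```

300° turned with torque still near thread friction. Regrip for the rest.

>>> servo_tool:
  increments:
    - [[0,0,0,0,0,0,0.6],[0,0,0,0,0,0,0.6],[0,0,0,0,0,0,0.6],[0,0,-0.02,0,0,0,0.6],[0,0,-0.045,0,0,0,0.6]]

```text
time_s: 22.35
eef_pos: [408.6, -132.7, 254.8]
tool_rot: [-0.0, 0.998, -0.065, -0.001]
contact_force: [-0.2, 0.7, 0.4]
finger_gap: 51.2
finger_force: 0.0
```

>>> servo_tool:
  increments:
    - [[0,0,0,0,0,-10,0.6],[0,0,0,0,0,-20,0.6],[0,0,0,0,0,-30,0.6],[0,0,0,0,0,-40,0.6],[0,0,0,0,0,-50,0.6]]

```text
time_s: 22.98
eef_pos: [409.2, -133.0, 254.9]
tool_rot: [-0.0, 0.931, 0.365, -0.0]
contact_force: [-0.2, -0.2, 0.3]
finger_gap: 51.6
finger_force: 0.0
```

>>> servo_tool:
  increments:
    - [[0,0,0,0,0,-10,0.6],[0,0,0,0,0,-20,0.6],[0,0,0,0,0,-30,0.6],[0,0,0,0,0,-40,0.6],[0,0,0,0,0,-50,0.6]]

```text
time_s: 23.6
eef_pos: [409.2, -133.0, 254.9]
tool_rot: [-0.0, 0.689, 0.725, -0.0]
contact_force: [-0.5, 0.5, -0.3]
finger_gap: 51.4
finger_force: 0.0
```

>>> servo_tool:
  increments:
    - [[0,0,0,0,0,-10,0.6],[0,0,0,0,0,-20,0.6],[0,0,0,0,0,-30,0.6],[0,0,0,0,0,-40,0.6],[0,0,0,0,0,-50,0.6]]

```text
time_s: 24.22
eef_pos: [409.3, -133.0, 254.9]
tool_rot: [-0.0, 0.318, 0.948, 0.0]
contact_force: [0.0, 0.2, -0.0]
finger_gap: 51.0
finger_force: 0.0
```

>>> servo_tool:
  increments:
    - [[0,0,0,0,0,-10,0.6],[0,0,0,0,0,-20,0.6],[0,0,0,0,0,-30,0.6],[0,0,0,0,0,-30,0.6],[0,0,0,0,0,-30,0.6]]

```text
time_s: 24.85
eef_pos: [409.2, -133.0, 255.0]
tool_rot: [-0.0, 0.067, 0.998, 0.0]
contact_force: [0.4, 0.4, -0.2]
finger_gap: 51.6
finger_force: 0.0
```

```bash
python3 -c "
from h import *
to(409.3,-132.8,210,-187.8)
s=r.snapshot('wrist');np.savez('w11.npz',**s);g=cv2.cvtColor(s['frame'],cv2.COLOR_BGR2GRAY)
e=[(409.3-30*np.cos(np.radians(-7.8)),-132.7-30*np.sin(np.radians(-7.8))),(409.3+30*np.cos(np.radians(-7.8)),-132.7+30*np.sin(np.radians(-7.8)))]
for q in e:print('exp',q,proj(s,(*q,220)))
m=(g<55).astype(np.uint8);m=cv2.morphologyEx(m,cv2.MORPH_OPEN,np.ones((5,5)))
n,l,st,c=cv2.connectedComponentsWithStats(m)
for i in range(1,n):
    if 80<st[i,4]:print(c[i].round(1),st[i],onz(s,*c[i],220).round(1))
s=r.snapshot('scene');np.savez('s11.npz',**s)
"
```

```text
at [ 409.2 -133.   255. ] yaw 172.4 q6 -19.0 F [ 0.4  0.4 -0.2] | shift [-0.1  0.2 45. ] turn [ 0.  -0.   0.2]
exp (np.float64(379.5775647858567), np.float64(-128.62853282697085)) [260.73143467 174.1989841 ]
exp (np.float64(439.02243521414334), np.float64(-136.77146717302912)) [260.33228455 265.53952156]
[411.7  29.8] [ 365    0   98   71 5763] [314.4 -41.6 220. ]
[491.3  26.6] [ 468    0   44   58 1989] [318.4  -1.1 220. ]
[205.5 276.7] [    0    41   512   343 62902] [ 442.4 -173.1  220. ]
[114.2  57.8] [103  52  22  16 181] [ 307.  -196.9  220. ]
[466.6 172.8] [ 452  135   31   77 1447] [394.7  -9.2 220. ]
[ 22.4 169. ] [   0  155   51   33 1215] [ 358.1 -265.9  220. ]
[259.4 174.8] [248 164  24  22 422] [ 379.8 -129.4  220. ]
[ 98.2 237.2] [  75  188   42   95 2109] [ 406.  -234.3  220. ]
[ 46.6 230.2] [  16  192   65   71 2834] [ 397.2 -264.6  220. ]
[  8.8 218. ] [  1 197  18  42 472] [ 386.3 -284.8  220. ]
[  5.  251.3] [  0 239  14  21 176] [ 407.6 -295.4  220. ]
[ 39.6 275.6] [  1 261  67  26 782] [ 427.3 -279.6  220. ]
[259.8 268.6] [250 263  21  13 207] [ 441.2 -137.4  220. ]
```

>>> servo_tool:
  increments:
    - [[0,0,0.02,0,0,0,0.6],[0,0,0.0445,0,0,0,0.6],[0,0,0.0445,0,0,0,0.6],[0,0,0.0445,0,0,0,0],[0,0,0.0445,0,0,0,0]]

```text
time_s: 25.58
eef_pos: [410.1, -133.4, 211.8]
tool_rot: [0.001, 0.066, 0.998, -0.0]
contact_force: [0.3, -0.1, -0.3]
finger_gap: 15.6
finger_force: 0.0
```

>>> servo_tool:
  increments:
    - [[0,0,0,0,0,0,0],[0,0,0,0,0,0,0],[0,0,0.0006,0,0,8,0],[0,0,0.0011,0,0,16,0]]

```text
time_s: 26.08
eef_pos: [410.1, -133.2, 210.8]
tool_rot: [0.001, 0.206, 0.979, -0.0]
contact_force: [-1.0, 2.3, 5.5]
finger_gap: 9.8
finger_force: 58.7
```

```bash
python3 -c "
from h import *
to(409.3,-132.8,210,-187.8);st=r.read_state();print(st['ft_torque'],st['effort'].round(2))"
```

```text
at [ 410.1 -133.2  210.8] yaw 156.3 q6 -3.0 F [-1.   2.3  5.5] | shift [0.8 0.  0.8] turn [ -0.    0.1 -15.9]
[0.40376317 0.09273733 0.15818914] [ -0.93 -23.03  26.62  -0.53  -0.41  -0.5 ]
```

>>> servo_tool:
  increments:
    - [[0,0,0.0006,0,0,8,0],[0,0,0.0011,0,0,16,0],[0,0,0.0017,0,0,24,0],[0,0,0.002,0,0,29,0]]

```text
time_s: 26.58
eef_pos: [409.6, -133.8, 208.8]
tool_rot: [0.001, 0.444, 0.896, -0.001]
contact_force: [-3.1, 1.2, 6.8]
finger_gap: 9.8
finger_force: 59.0
```

```bash
python3 -c "
from h import *
to(409.3,-132.8,210,-187.8);st=r.read_state();print(st['ft_torque'],st['effort'].round(2))"
```

```text
at [ 409.6 -133.8  208.8] yaw 127.3 q6 26.0 F [-3.1  1.2  6.8] | shift [ 1.   0.4 -1.2] turn [ -0.1   0.1 -44.9]
[0.00517353 0.44858176 0.29303924] [ -0.03 -22.73  26.59  -0.78   0.23  -0.12]
```

>>> servo_tool:
  increments:
    - [[0,0,0.0006,0,0,8,0],[0,0,0.0011,0,0,16,0],[0,0,0.0017,0,0,24,0],[0,0,0.002,0,0,29,0]]

```text
time_s: 27.08
eef_pos: [408.8, -134.2, 206.9]
tool_rot: [0.001, 0.654, 0.757, -0.002]
contact_force: [-4.3, -1.3, 8.5]
finger_gap: 9.7
finger_force: 59.3
```

```bash
python3 -c "
from h import *
to(409.3,-132.8,210,-187.8);st=r.read_state();print(st['ft_torque'],st['effort'].round(2))"
```

```text
at [ 408.8 -134.2  206.9] yaw 98.3 q6 55.0 F [-4.3 -1.3  8.5] | shift [ 1.3  0.7 -3.2] turn [ -0.2   0.1 -73.9]
[-0.16568705  0.94474171  0.32379548] [  0.64 -22.12  26.71  -1.36   0.75  -0.07]
```

>>> servo_tool:
  increments:
    - [[0,0,0.0003,0,0,5,0],[0,0,0.0007,0,0,10,0],[0,0,0.001,0,0,15,0]]

```text
time_s: 27.45
eef_pos: [408.4, -134.2, 205.8]
tool_rot: [0.001, 0.747, 0.665, -0.002]
contact_force: [-5.6, -0.9, 9.5]
finger_gap: 10.1
finger_force: 59.4
```

```bash
python3 -c "
from h import *
to(409.3,-132.8,210,-187.8);st=r.read_state();print(st['ft_torque'],st['effort'].round(2))
w=r.snapshot('scene');np.savez('s12.npz',**w)
a=np.load('wrist5.npz')
b=np.load('scene7.npz')['frame'];import numpy as np
c0=proj(w,(409.3,-132.8,95));print(c0)
x,y=int(c0[0]),int(c0[1])
f=lambda F:cv2.resize(F[y-40:y+25,x-35:x+30],None,fx=6,fy=6,interpolation=2)
cv2.imwrite('pics/c12.png',np.hstack([f(np.load('s11.npz')['frame']),f(w['frame'])]))
"
```

```text
at [ 408.4 -134.2  205.8] yaw 83.3 q6 70.0 F [-5.6 -0.9  9.5] | shift [ 1.4  0.7 -4.2] turn [ -0.3   0.1 -88.9]
[-0.1730546   1.10538146  0.32057982] [  0.81 -21.8   26.86  -1.73   0.92  -0.11]
[275.18600916 298.59559234]
```

Torque ≈ 0.32 N m (0.2 friction plus 1.2 rad of spring), which matches a 22 mm starting gap. Add 12°, which keeps every possible start between 4 and 10 mm of squeeze, then release.

>>> servo_tool:
  increments:
    - [[0,0,0.0004,0,0,6,0],[0,0,0.0008,0,0,12,0],[0,0,0.0008,0,0,12,0]]

```text
time_s: 27.88
eef_pos: [408.1, -134.1, 205.0]
tool_rot: [0.001, 0.812, 0.584, -0.002]
contact_force: [-6.6, -1.6, 9.8]
finger_gap: 9.8
finger_force: 59.2
```

```bash
python3 -c "
from h import *
to(409.3,-132.8,210,-187.8);st=r.read_state();print(st['ft_torque'],st['effort'].round(2))"
```

```text
at [ 408.1 -134.1  205. ] yaw 71.4 q6 82.0 F [-6.6 -1.6  9.8] | shift [ 1.6  0.7 -5. ] turn [-3.000e-01  1.000e-01 -1.008e+02]
[-0.15151071  1.32350397  0.0765532 ] [  1.08 -21.57  26.96  -1.98   0.96   0.22]
```

>>> servo_tool:
  increments:
    - [[0,0,0,0,0,0,0.6],[0,0,0,0,0,0,0.6],[0,0,0,0,0,0,0.6],[0,0,-0.05,0,0,0,1],[0,0,-0.1,0,0,0,1]]

```text
time_s: 28.5
eef_pos: [408.7, -132.7, 303.9]
tool_rot: [-0.001, 0.812, 0.584, -0.001]
contact_force: [0.5, -0.2, -0.2]
finger_gap: 84.6
finger_force: 0.0
```

```bash
python3 -c "
from h import *
to(440,200,310,100)
w=r.snapshot('scene');np.savez('s12.npz',**w)
s=r.snapshot('top');np.savez('t12.npz',**s)
hsv=cv2.cvtColor(s['frame'],cv2.COLOR_BGR2HSV);m=cv2.inRange(hsv,(30,90,40),(50,255,255))
n,l,st,c=cv2.connectedComponentsWithStats(m)
for i in range(1,n):
    if st[i,4]>30:print(c[i].round(1),st[i],onz(s,*c[i],23).round(1))
x,y=275,298
f=lambda F:cv2.resize(F[y-40:y+25,x-35:x+30],None,fx=6,fy=6,interpolation=2)
cv2.imwrite('pics/c12.png',np.hstack([f(np.load('s11.npz')['frame']),f(w['frame'])]))
"
```

```text
at [ 408.7 -132.7  303.9] yaw 71.5 q6 82.0 F [ 0.5 -0.2 -0.2] | shift [325.4 -76.   -5.8] turn [ -0.2  -0.1 -28.5]
[ 26.2 107.9] [ 16  98  23  22 358] [765.6 913.8  23. ]
[181.8 198.8] [174 193  17  13 160] [485.5 411.4  23. ]
[216.8 209.2] [211 202  13  16 155] [455.2 302.5  23. ]
[192.2 228.9] [186 221  14  17 170] [393.7 376.5  23. ]
[217.  234.1] [211 227  13  16 159] [379.2 299.9  23. ]
```

Release done. Take a bar view here for a stereo height check of the squeeze, then head for the limes.

```bash
python3 -c "
from h import *
s=r.snapshot('wrist');np.savez('w12.npz',**s)
to(420,320,304,180);to(409,-33,304,120)
"
```

```text
at [ 411.4 -134.   306.8] yaw 71.5 q6 82.0 F [-0.3  0.5 -0.9] | shift [ 433.2 -136.     1.5] turn [   0.2    0.4 -108.5]
at [ 411.4 -134.   306.8] yaw 71.5 q6 82.0 F [-0.3  0.5 -0.9] | shift [ 95.  -34.3   2.5] turn [  0.3   0.2 -48.5]
```

>>> servo_tool:
  increments:
    - [[0.019,-0.006,0,0,0,-10,0.75],[0.038,-0.012,0,0,0,-20,0.75],[0.057,-0.018,0,0,0,-30,0.75],[0.076,-0.024,0,0,0,-40,0.75],[0.095,-0.03,0,0,0,-50,0.75]]

```text
time_s: 29.28
eef_pos: [410.2, -32.5, 302.0]
tool_rot: [-0.002, 0.486, 0.874, -0.0]
contact_force: [1.2, 0.3, -0.2]
finger_gap: 63.8
finger_force: 0.0
```

>>> servo_tool:
  increments:
    - [[0,0,0,0,0,-10,0.75],[0,0,0,0,0,-20,0.75],[0,0,0,0,0,-30,0.75],[0,0,0,0,0,-40,0.75],[0,0,0,0,0,-50,0.75]]

```text
time_s: 29.9
eef_pos: [410.2, -33.2, 302.0]
tool_rot: [-0.002, 0.071, 0.997, 0.0]
contact_force: [0.2, 0.1, -0.5]
finger_gap: 63.7
finger_force: 0.0
```

>>> servo_tool:
  increments:
    - [[0,0,0,0,0,-6,0.75],[0,0,0,0,0,-6,0.75],[0,0,0,0,0,-6,0.75],[0,0,0,0,0,-6,0.75]]

```text
time_s: 30.4
eef_pos: [410.9, -33.3, 303.4]
tool_rot: [-0.001, 0.022, 1.0, 0.0]
contact_force: [0.2, 1.0, 0.9]
finger_gap: 63.9
finger_force: 0.0
```

```bash
python3 -c "
from h import *
s=r.snapshot('wrist');np.savez('w13.npz',**s)
def tri(L):
    A=0;b=0
    for s,u,v in L:
        o,d=ray(s,u,v);P=np.eye(3)-np.outer(d,d);A=A+P;b=b+P@o
    return np.linalg.solve(A,b).round(1)
a=np.radians(71.4);C=np.array([409.3,-132.8]);D=30*np.array([np.cos(a),np.sin(a)])
for nm in ('w12','w13'):
    s=np.load(nm+'.npz');g=cv2.cvtColor(s['frame'],cv2.COLOR_BGR2GRAY)
    m=(g<55).astype(np.uint8);m=cv2.morphologyEx(m,cv2.MORPH_OPEN,np.ones((5,5)))
    n,l,st,c=cv2.connectedComponentsWithStats(m)
    for sg in(1,-1):
        e=proj(s,(*(C+sg*D),214));print(nm,'exp',e.round(1),end=' ')
        for i in range(1,n):
            if 60<st[i,4]<1500 and np.hypot(*(c[i]-e))<40:print(c[i].round(1),st[i],end=' ')
        print()
to(420,320,304,180)
"
```

```text
w12 exp [251.3 157. ] [251.5 157.8] [244 151  16  14 191] 
w12 exp [251.7 228.1] 
w13 exp [171.6 209.4] [170.9 209. ] [164 201  15  17 215] 
w13 exp [ 96.3 189.4] 
at [411.  -33.4 303.5] yaw 177.4 q6 -11.0 F [ 0.1 -0.5 -1.1] | shift [  6.8 353.4  -0.5] turn [ 0.  -0.  -2.6]
```

Ball ends agree with bar z ≈ 214, so the squeeze is ≈ 6 mm. On to the limes.

>>> servo_tool:
  increments:
    - [[0.001,0.06,0,0,0,0,0.75],[0.003,0.12,0,0,0,0,0.75],[0.004,0.18,0,0,0,0,0.75],[0.005,0.24,0,0,0,-1,0.75],[0.006,0.3,0,0,0,-2.6,0.75]]

```text
time_s: 31.08
eef_pos: [418.2, 268.7, 304.0]
tool_rot: [0.0, -0.001, 1.0, 0.0]
contact_force: [1.6, -0.7, 0.1]
finger_gap: 63.5
finger_force: 0.0
```

>>> servo_tool:
  increments:
    - [[0,0.04,0,0,0,0,0.75],[0,0.05,0,0,0,0,0.75],[0,0.05,0,0,0,0,0.75],[0,0.05,0,0,0,0,0.75]]

```text
time_s: 31.58
eef_pos: [418.2, 315.4, 303.7]
tool_rot: [-0.0, 0.0, 1.0, -0.0]
contact_force: [-0.7, 0.4, -0.2]
finger_gap: 64.1
finger_force: 0.0
```

```bash
cat >> h.py <<'E'
def limes(s,zc=22.5):
    hsv=cv2.cvtColor(s["frame"],cv2.COLOR_BGR2HSV);m=cv2.inRange(hsv,(28,80,25),(52,255,255))
    m=cv2.morphologyEx(m,cv2.MORPH_OPEN,np.ones((3,3)));out=[]
    for c in cv2.findContours(m,cv2.RETR_EXTERNAL,cv2.CHAIN_APPROX_NONE)[0]:
        if cv2.contourArea(c)<80:continue
        h=cv2.convexHull(c)[:,0].astype(float)
        W=np.array([onz(s,u,v,zc)[:2] for u,v in h]).astype(np.float32)
        (cx,cy),(a,b),ang=cv2.minAreaRect(W)
        if a<b:ang+=90
        x,y,w,hh=cv2.boundingRect(c)
        print("lime",round(cx,1),round(cy,1),"size",round(max(a,b)),round(min(a,b)),"long axis yaw",round((ang+90)%180-90),"box",(x,y,w,hh))
E
python3 -c "
from h import *
s=r.snapshot('wrist');np.savez('w14.npz',**s);cv2.imwrite('pics/w14.png',s['frame']);limes(s)
to(379,300,150,180)
"
```

```text
lime 489.8 410.9 size 50 45 long axis yaw 46 box (306, 189, 38, 30)
lime 476.9 207.6 size 48 44 long axis yaw -3 box (171, 180, 31, 32)
lime 460.0 301.3 size 47 46 long axis yaw -56 box (235, 167, 31, 36)
lime 398.8 375.1 size 47 46 long axis yaw 47 box (287, 121, 33, 41)
at [418.3 315.4 303.8] yaw 180.0 q6 30.0 F [ 0.9 -0.  -1.1] | shift [ 39.2 -15.3 153.8] turn [-0. -0. -0.]
```

```bash
python3 - <<'E'
t=open('h.py').read();i=t.index("def limes")
t=t[:i]+'''def limes(s,zc=22.5):
    hsv=cv2.cvtColor(s["frame"],cv2.COLOR_BGR2HSV);m=cv2.inRange(hsv,(26,90,15),(55,255,255))
    m=cv2.morphologyEx(m,cv2.MORPH_OPEN,np.ones((3,3)))
    n,l,st,c=cv2.connectedComponentsWithStats(m)
    for i in range(1,n):
        if st[i,4]<80:continue
        v,u=np.nonzero(l==i);W=np.array([onz(s,a,b,zc)[:2] for a,b in zip(u,v)])
        w,V=np.linalg.eigh(np.cov(W.T));k=V[:,1];ctr=(W.min(0)+W.max(0))/2
        print("lime",W.mean(0).round(1),ctr.round(1),"axes",(4*np.sqrt(w[::-1])).round(0),"long yaw",round(float(np.degrees(np.arctan2(k[1],k[0])))%180),"box",st[i])
'''
open('h.py','w').write(t)
E
python3 -c "
from h import *
limes(np.load('w14.npz'));print();s=r.snapshot('wrist');limes(s);print();limes(r.snapshot('top'))
"
```

```text
lime [397.8 375.6] [397.9 375.5] axes [53. 45.] long yaw 6 box [287 121  33  41 982]
lime [459.9 301.2] [461.  301.3] axes [53. 44.] long yaw 166 box [235 167  31  37 853]
lime [476.9 207.9] [476.8 207.6] axes [51. 47.] long yaw 26 box [171 180  31  32 834]
lime [489.3 410.9] [489.1 410.9] axes [54. 45.] long yaw 71 box [306 189  38  30 831]

lime [397.8 375.5] [397.3 375.5] axes [53. 45.] long yaw 6 box [287 121  33  40 979]
lime [459.9 301.2] [461.2 301.2] axes [53. 44.] long yaw 167 box [235 167  31  37 855]
lime [483.4 209.2] [483.8 209.2] axes [52. 47.] long yaw 35 box [172 185  32  31 854]
lime [489.3 411. ] [489.2 410.9] axes [54. 45.] long yaw 72 box [306 189  38  30 837]

lime [762.8 902.5] [763.7 902. ] axes [101.  76.] long yaw 60 box [ 16  96  29  26 581]
lime [478.1 217.6] [477.5 217.7] axes [51. 41.] long yaw 47 box [238 196  14  14 168]
lime [456.3 302.8] [457.5 303.3] axes [47. 43.] long yaw 144 box [210 202  14  14 165]
```

Lime 1 has been knocked and is rolling near (483,209), so I'll leave it to settle. First the lime at (398,375.5), long axis yaw 6°.

>>> servo_tool:
  increments:
    - [[0.005,0.015,0.05,0,0,-2,0.75],[0.01,0.03,0.1,0,0,-4,0.75],[0.015,0.045,0.15,0,0,-6,0.75],[0.02,0.06,0.2,0,0,-6,0.75],[0.02,0.06,0.2,0,0,-6,0.75]]

```text
time_s: 32.35
eef_pos: [394.6, 374.0, 99.8]
tool_rot: [-0.004, -0.053, 0.999, -0.003]
contact_force: [-0.6, 0.0, 0.7]
finger_gap: 63.9
finger_force: 0.0
```

```bash
python3 -c "
from h import *
s=r.snapshot('wrist');limes(s);print(proj(s,(398,375.5,22.5)))
to(398,375.5,9,186)
"
```

```text
lime [398.4 375.5] [398.6 375.4] axes [55. 45.] long yaw 5 box [ 232  170   61   72 3218]
lime [450. 289.] [450.9 290.5] axes [44. 13.] long yaw 144 box [131 239  37  38 617]
lime [481.2 215.5] [485.6 219.7] axes [67. 30.] long yaw 129 box [  28  261   68   51 1882]
lime [486.8 410.2] [486.4 410.6] axes [55. 45.] long yaw 82 box [ 259  285   66   49 2323]
[262.30427894 206.05706577]
at [396.8 375.1 102.6] yaw -173.9 q6 31.0 F [0.3 0.5 0.9] | shift [-1.6  0.5 93.6] turn [-0.1 -0.2  0.1]
```

>>> servo_tool:
  increments:
    - [[0,0.0,0.04,0,0,0,0.75],[-0.001,0.0,0.08,0,0,0,0.75],[-0.001,0.0,0.092,0,0,0,0.75],[-0.001,0.0,0.092,0,0,0,0],[-0.001,0.0,0.092,0,0,0,0]]

```text
time_s: 33.02
eef_pos: [400.8, 377.8, 14.1]
tool_rot: [0.001, -0.053, 0.999, 0.001]
contact_force: [-0.2, 0.4, -0.1]
finger_gap: 42.6
finger_force: 60.7
```

>>> servo_tool:
  increments:
    - [[0,0,0,0,0,0,0],[0,0,0,0,0,0,0],[0,0,-0.04,0,0,0,0],[0,0,-0.1,0,0,0,0],[0,0,-0.16,0,0,0,0]]

```text
time_s: 33.65
eef_pos: [398.6, 376.5, 173.5]
tool_rot: [-0.0, -0.053, 0.999, 0.0]
contact_force: [2.0, 1.2, -1.0]
finger_gap: 42.3
finger_force: 61.3
```

```bash
python3 -c "
from h import *
a=np.radians(-95.5);S=np.array([419.3,-28]);d=np.array([np.cos(a),np.sin(a)]);e=np.array([-d[1],d[0]])
for m in ((-24,-28),(-24,28),(8,-28),(8,28)):print(m,(S+m[0]*d+m[1]*e).round(1))
to(*(S-24*d-28*e),170,174.5)
"
```

```text
(-24, -28) [393.7  -1.4]
(-24, 28) [449.5  -6.8]
(8, -28) [390.7 -33.3]
(8, 28) [446.4 -38.6]
at [398.6 376.5 173.5] yaw -173.9 q6 31.0 F [ 2.   1.2 -1. ] | shift [  44.9 -375.3    3.5] turn [ 0.  -0.  11.6]
```

>>> servo_tool:
  increments:
    - [[0.006,-0.055,0,0,0,2,0],[0.013,-0.115,0,0,0,4,0],[0.02,-0.175,0,0,0,7,0],[0.028,-0.235,0,0,0,9,0],[0.035,-0.295,0,0,0,11.6,0]]

```text
time_s: 34.28
eef_pos: [395.2, 78.0, 172.3]
tool_rot: [0.001, 0.048, 0.999, 0.0]
contact_force: [0.6, -0.5, -1.2]
finger_gap: 42.4
finger_force: 61.3
```

```bash
python3 -c "
from h import *
to(393.7,-1.4,141,174.5)
print(r.read_state()['finger_gap']);s=r.snapshot('top');limes(s)
"
```

```text
at [395.2  78.  172.3] yaw 174.4 q6 8.0 F [ 0.6 -0.5 -1.2] | shift [ -6.1 -79.2  31.3] turn [ 0.   0.1 -0.1]
42.36561091452309
lime [762.5 902.4] [762.2 902. ] axes [101.  75.] long yaw 61 box [ 16  97  29  25 577]
lime [484.9 411.6] [485.  410.9] axes [52. 40.] long yaw 82 box [174 193  17  13 172]
lime [483.4 224.1] [483.5 223.9] axes [47. 42.] long yaw 49 box [236 194  14  14 162]
lime [455.3 302.7] [454.5 303.3] axes [49. 42.] long yaw 168 box [210 202  14  16 172]
```

>>> servo_tool:
  increments:
    - [[-0.003,-0.04,0,0,0,0,0],[-0.006,-0.078,0.015,0,0,0,0],[-0.006,-0.078,0.031,0,0,0,0],[-0.006,-0.078,0.031,0,0,0,0],[-0.006,-0.078,0.031,0,0,0,0]]

```text
time_s: 34.95
eef_pos: [394.2, 1.7, 141.3]
tool_rot: [0.0, 0.048, 0.999, 0.0]
contact_force: [-0.2, -0.7, -0.3]
finger_gap: 42.6
finger_force: 61.5
```

>>> servo_tool:
  increments:
    - [[0,0,0,0,0,0,0.75],[0,0,0,0,0,0,0.75],[0,0,-0.01,0,0,0,0.75],[0,0,-0.05,0,0,0,0.75],[0,0,-0.1,0,0,0,0.75]]

```text
time_s: 35.58
eef_pos: [393.0, 1.7, 241.6]
tool_rot: [-0.001, 0.048, 0.999, 0.0]
contact_force: [-0.0, -0.1, 0.6]
finger_gap: 64.2
finger_force: 0.0
```

```bash
python3 -c "
from h import *
to(457,302,240,167);to(484,224,150,229)
s=r.snapshot('top');limes(s)
"
```

```text
at [393.    1.7 241.6] yaw 174.5 q6 -4.0 F [-0.  -0.1  0.6] | shift [-34.8 305.1   1.6] turn [ 0.  -0.2  7.5]
at [393.    1.7 241.6] yaw 174.5 q6 -4.0 F [-0.  -0.1  0.6] | shift [-69.4 230.   91.5] turn [  0.1  -0.1 -54.5]
lime [763.  902.4] [763.8 902. ] axes [101.  76.] long yaw 60 box [ 16  96  29  26 582]
lime [484.9 411.7] [485.  410.9] axes [52. 41.] long yaw 83 box [174 193  17  13 171]
lime [483.2 224.2] [483.5 223.9] axes [47. 42.] long yaw 46 box [236 194  14  14 163]
lime [455.3 302.7] [454.5 303.3] axes [49. 42.] long yaw 168 box [210 202  14  16 172]
```

Released. Next lime at (458,302).

>>> servo_tool:
  increments:
    - [[-0.007,0.06,0,0,0,2,0.75],[-0.014,0.12,0,0,0,4,0.75],[-0.021,0.18,0.03,0,0,6,0.75],[-0.028,0.24,0.07,0,0,7.5,0.75],[-0.035,0.3,0.11,0,0,7.5,0.75]]

```text
time_s: 36.25
eef_pos: [454.2, 278.8, 144.5]
tool_rot: [0.001, 0.113, 0.994, 0.001]
contact_force: [0.6, 0.2, 0.6]
finger_gap: 64.0
finger_force: 0.0
```

>>> servo_tool:
  increments:
    - [[0,0.004,0.02,0,0,0,0.75],[0,0.004,0.02,0,0,0,0.75],[0,0.004,0.02,0,0,0,0.75]]

```text
time_s: 36.62
eef_pos: [454.7, 280.3, 125.5]
tool_rot: [0.0, 0.114, 0.994, 0.0]
contact_force: [-0.1, -0.2, 0.3]
finger_gap: 63.9
finger_force: 0.0
```

```bash
python3 -c "
from h import *
s=r.snapshot('wrist');limes(s)
to(458,302,9,167)
"
```

```text
lime [460.  301.4] [460.8 301.2] axes [54. 45.] long yaw 169 box [ 259  160   55   64 2621]
lime [489.9 412.1] [489.9 411.3] axes [58. 46.] long yaw 65 box [ 387  170   71   53 2866]
lime [487.9 226.5] [489.2 225. ] axes [54. 40.] long yaw 2 box [ 178  215   54   54 1882]
at [455.1 280.2 125.9] yaw 166.9 q6 38.0 F [ 0.5 -0.5  0. ] | shift [  2.2  21.7 116.9] turn [ 0.1  0.1 -0.1]
```

>>> servo_tool:
  increments:
    - [[0,0.0215,0,0,0,-2,0.75],[0,0.0215,0.05,0,0,-2,0.75],[0,0.0215,0.1,0,0,-2,0.75],[0,0.0215,0.116,0,0,-2,0.75],[0,0.0215,0.116,0,0,-2,0.75]]

```text
time_s: 37.3
eef_pos: [458.9, 301.4, 8.3]
tool_rot: [-0.001, 0.096, 0.995, -0.0]
contact_force: [0.6, 0.2, 0.7]
finger_gap: 64.0
finger_force: 0.0
```

>>> servo_tool:
  increments:
    - [[0,0,0,0,0,0,0],[0,0,0,0,0,0,0],[0,0,0,0,0,0,0],[0,0,-0.06,0,0,0,0],[0,0,-0.12,0,0,0,0]]

```text
time_s: 37.92
eef_pos: [459.0, 301.3, 130.5]
tool_rot: [-0.0, 0.096, 0.995, 0.0]
contact_force: [0.8, 0.1, -0.8]
finger_gap: 42.2
finger_force: 61.1
```

```bash
python3 -c "
from h import *
print(r.read_state()['finger_gap'])
to(449.5,-6.8,175,174.5)
"
```

```text
42.1752978507778
at [459.  301.3 130.5] yaw 169.0 q6 38.0 F [ 0.8  0.1 -0.8] | shift [ -49.6 -304.2  -44.7] turn [ 0.  -0.  -5.5]
```

>>> servo_tool:
  increments:
    - [[-0.009,-0.055,-0.044,0,0,-2,0],[-0.019,-0.115,-0.044,0,0,-4,0],[-0.029,-0.177,-0.044,0,0,-5.5,0],[-0.039,-0.24,-0.044,0,0,-5.5,0],[-0.0495,-0.302,-0.044,0,0,-5.5,0]]

```text
time_s: 38.55
eef_pos: [450.6, 0.7, 174.0]
tool_rot: [0.002, 0.048, 0.999, -0.0]
contact_force: [1.3, 0.7, -0.3]
finger_gap: 42.6
finger_force: 61.1
```

>>> servo_tool:
  increments:
    - [[0,0,0,0,0,0,0],[0,0,0.02,0,0,0,0],[0,0,0.033,0,0,0,0],[0,0,0.033,0,0,0,0]]

```text
time_s: 39.05
eef_pos: [449.0, 3.5, 138.6]
tool_rot: [-0.001, 0.047, 0.999, 0.0]
contact_force: [0.3, 1.2, -0.3]
finger_gap: 42.6
finger_force: 61.2
```

>>> servo_tool:
  increments:
    - [[0,0,0,0,0,0,0.75],[0,0,0,0,0,0,0.75],[0,0,-0.01,0,0,0,0.75],[0,0,-0.05,0,0,0,0.75],[0,0,-0.1,0,0,0,0.75]]

```text
time_s: 39.67
eef_pos: [449.3, 2.7, 240.4]
tool_rot: [-0.001, 0.048, 0.999, 0.0]
contact_force: [1.1, 0.5, 1.0]
finger_gap: 64.1
finger_force: 0.0
```

```bash
python3 -c "
from h import *
to(487,226,125,182)
s=r.snapshot('wrist');limes(s,103);cv2.imwrite('pics/w15.png',s['frame'])
s=r.snapshot('top');limes(s)
"
```

```text
at [449.3   2.7 240.4] yaw 174.5 q6 -2.0 F [1.1 0.5 1. ] | shift [-16.3 225.9 115.4] turn [ 0.  -0.1 -7.5]
lime [394.    2.2] [394.3   2.3] axes [52. 44.] long yaw 172 box [ 229   90   50   63 2310]
lime [429.1 -57.4] [429.9 -57.4] axes [54. 45.] long yaw 148 box [ 169  139   50   56 2148]
lime [463.6 175.4] [464.1 175.5] axes [44. 34.] long yaw 61 box [ 422  161   45   37 1298]
lime [762.8 902.3] [763.8 902. ] axes [101.  76.] long yaw 60 box [ 16  96  29  26 579]
lime [484.9 411.7] [485.  410.9] axes [52. 41.] long yaw 83 box [174 193  17  13 171]
lime [483.4 224.1] [483.5 223.9] axes [47. 42.] long yaw 49 box [236 194  14  14 162]
lime [389.6  -8.6] [389.6  -8.4] axes [48. 40.] long yaw 165 box [312 225  13  16 162]
```

Two limes in the tray, at (394,2) and (429,-57). Next is the knocked lime, near (486,226).

>>> servo_tool:
  increments:
    - [[-0.004,0.055,0,0,0,-2,0.75],[-0.008,0.11,0,0,0,-4,0.75],[-0.012,0.165,0.02,0,0,-5,0.75],[-0.016,0.21,0.06,0,0,-5,0.75],[-0.016,0.226,0.1,0,0,-5,0.75]]

```text
time_s: 40.4
eef_pos: [488.9, 228.7, 139.2]
tool_rot: [0.001, 0.003, 1.0, 0.001]
contact_force: [0.0, -1.0, 0.6]
finger_gap: 63.4
finger_force: 0.0
```

>>> servo_tool:
  increments:
    - [[0,0,0.015,0,0,0,0.75],[0,0,0.015,0,0,0,0.75],[0,0,0.015,0,0,0,0.75]]

```text
time_s: 40.78
eef_pos: [489.0, 225.5, 126.1]
tool_rot: [0.001, 0.005, 1.0, 0.0]
contact_force: [1.0, 0.3, 0.5]
finger_gap: 64.6
finger_force: 0.0
```

```bash
python3 -c "
from h import *
s=r.snapshot('wrist');limes(s)
to(487,226,9,200);to(487,226,9,229)
"
```

```text
lime [488.  223.3] [488.6 223.5] axes [49. 46.] long yaw 28 box [ 230  162   56   56 2464]
lime [489.5 410.6] [489.7 410.1] axes [58. 45.] long yaw 65 box [ 448  162   64   54 2844]
at [489.2 225.6 126.3] yaw 179.4 q6 18.0 F [0.1 0.1 0.2] | shift [  2.5   0.2 117.3] turn [  0.    0.2 -20.6]
at [489.2 225.6 126.3] yaw 179.4 q6 18.0 F [0.1 0.1 0.2] | shift [  2.5   0.2 117.3] turn [ -0.    0.2 -49.6]
```

>>> servo_tool:
  increments:
    - [[0.001,-0.002,0,0,0,-10,0.9],[0.001,-0.002,0.03,0,0,-20,0.9],[0.001,-0.002,0.07,0,0,-30,0.9],[0.001,-0.002,0.11,0,0,-32,0.9],[0.001,-0.002,0.1165,0,0,-32,0.9]]

```text
time_s: 41.45
eef_pos: [485.2, 222.9, 6.7]
tool_rot: [-0.002, -0.271, 0.963, 0.0]
contact_force: [-0.1, -0.2, 0.5]
finger_gap: 77.0
finger_force: 0.0
```

>>> servo_tool:
  increments:
    - [[0,0,0,0,0,0,0],[0,0,0,0,0,0,0],[0,0,0,0,0,0,0],[0,0,-0.06,0,0,0,0],[0,0,-0.12,0,0,0,0]]

```text
time_s: 42.08
eef_pos: [486.5, 223.9, 129.8]
tool_rot: [-0.0, -0.271, 0.963, 0.0]
contact_force: [1.2, 0.8, -0.0]
finger_gap: 45.5
finger_force: 61.7
```

```bash
python3 -c "
from h import *
print(r.read_state()['finger_gap'])
to(449.5,-6.8,175,174.5)
"
```

```text
45.515799986123774
at [486.5 223.9 129.8] yaw -148.5 q6 -14.0 F [ 1.2  0.8 -0. ] | shift [ 152.  -177.4  -45.3] turn [ 0. -0. 37.]
```

>>> servo_tool:
  increments:
    - [[0,0,-0.044,0,0,3,0],[0.04,-0.046,-0.044,0,0,12,0],[0.08,-0.093,-0.044,0,0,22,0],[0.12,-0.14,-0.044,0,0,31,0],[0.15,-0.176,-0.044,0,0,37,0]]

```text
time_s: 42.7
eef_pos: [450.6, -6.5, 173.2]
tool_rot: [0.001, 0.05, 0.999, -0.0]
contact_force: [1.1, 0.4, 0.6]
finger_gap: 45.4
finger_force: 61.7
```

>>> servo_tool:
  increments:
    - [[0,0,0,0,0,0,0],[0,0,0.02,0,0,0,0],[0,0,0.034,0,0,0,0],[0,0,0.034,0,0,0,0]]

```text
time_s: 43.2
eef_pos: [449.6, -3.6, 136.9]
tool_rot: [-0.001, 0.048, 0.999, 0.0]
contact_force: [-0.0, 0.0, -0.6]
finger_gap: 45.7
finger_force: 61.7
```

>>> servo_tool:
  increments:
    - [[0,0,0,0,0,0,0.75],[0,0,0,0,0,0,0.75],[0,0,-0.01,0,0,0,0.75],[0,0,-0.05,0,0,0,0.75],[0,0,-0.1,0,0,0,0.75]]

```text
time_s: 43.82
eef_pos: [449.9, -4.3, 238.9]
tool_rot: [-0.001, 0.048, 0.999, 0.0]
contact_force: [0.3, 0.2, 0.3]
finger_gap: 64.2
finger_force: 0.0
```

```bash
python3 -c "
from h import *
to(489,410.5,125,250)
s=r.snapshot('wrist');limes(s,103)
s=r.snapshot('top');limes(s)
"
```

```text
at [449.9  -4.3 238.9] yaw 174.5 q6 -3.0 F [0.3 0.2 0.3] | shift [  0.8 416.6 114. ] turn [  0.1  -0.1 -75.5]
lime [394.    2.2] [394.3   2.2] axes [52. 44.] long yaw 172 box [ 236   88   51   64 2345]
lime [459.5 -13. ] [459.3 -12.7] axes [96. 53.] long yaw 36 box [ 212  148   80   85 4007]
lime [762.5 902.2] [762.2 902. ] axes [101.  75.] long yaw 62 box [ 16  97  29  25 577]
lime [484.9 411.6] [485.  410.9] axes [52. 40.] long yaw 82 box [174 193  17  13 172]
lime [389.4  -8.4] [389.6  -8.4] axes [48. 40.] long yaw 169 box [312 225  13  16 160]
```

```bash
python3 -c "
from h import *
s=r.snapshot('wrist');limes(s,103);g=s['frame']
t=r.snapshot('scene');h=t['frame'][170:320,210:330]
cv2.imwrite('pics/c16.png',np.hstack([cv2.resize(g[40:300,100:400],(480,416)),cv2.resize(h,(320,416),interpolation=2)]))
"
```

```text
lime [394.    2.2] [394.4   2.2] axes [52. 44.] long yaw 171 box [ 237   80   50   63 2298]
lime [459.  -13.1] [458.8 -12.7] axes [95. 52.] long yaw 37 box [ 213  140   79   82 3871]
```

View pics/c16.png

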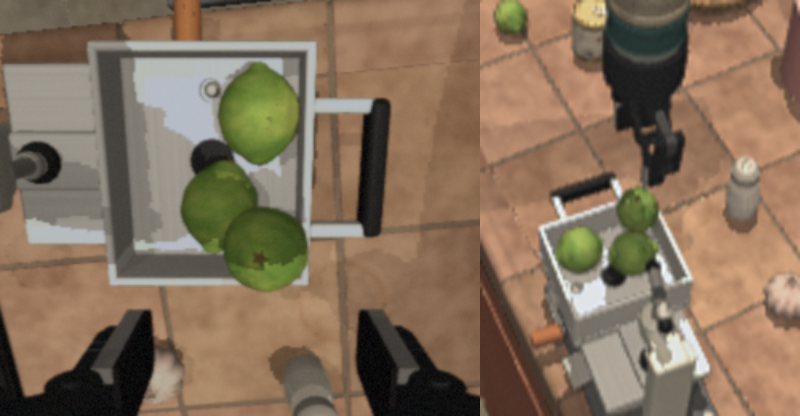

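Picture: three limes in the tray. The third, crop (265,250), sits on top of the second (215,205) in the -x,+y corner, with free floor at left. Check where its middle is.

```bash
python3 -c "
from h import *
s=r.snapshot('wrist')
a=np.radians(-95.5);S=np.array([419.3,-28]);d=np.array([np.cos(a),np.sin(a)]);e=np.array([-d[1],d[0]])
def m(u,v,z):
    p=onz(s,100+u*.625,40+v*.625,z);q=p[:2]-S;return p.round(1),(q@d).round(1),(q@e).round(1)
for z in(110,120,130):print('third',z,m(265,250,z))
print('second',m(217,207,103));print('first',m(260,112,103))
to(450,0,238,174.5)
"
```

```text
third 110 (array([465.9,  -0.6, 110. ]), np.float64(-31.7), np.float64(43.8))
third 120 (array([462.8,  -0.5, 120. ]), np.float64(-31.5), np.float64(40.7))
third 130 (array([ 4.597e+02, -4.000e-01,  1.300e+02]), np.float64(-31.3), np.float64(37.5))
second (array([439.3, -26.1, 103. ]), np.float64(-3.8), np.float64(19.7))
first (array([388.6,   3.8, 103. ]), np.float64(-28.7), np.float64(-33.6))
at [450.9  -4.5 238.5] yaw 174.5 q6 -3.0 F [-0.4  0.3  0. ] | shift [1.3 4.4 0.5] turn [ 0.  0. -0.]
```

The third lime's middle is inside the walls and low enough. Now the last lime, at (489,410.5).

>>> servo_tool:
  increments:
    - [[0,0.055,0,0,0,-10,0.8],[0,0.11,0,0,0,-20,0.8],[0,0.165,0,0,0,-30,0.8],[0,0.22,0,0,0,-40,0.8],[0,0.275,0,0,0,-50,0.8]]

```text
time_s: 44.7
eef_pos: [476.1, 270.6, 236.1]
tool_rot: [-0.002, -0.381, 0.925, 0.0]
contact_force: [0.9, 0.3, 0.1]
finger_gap: 68.3
finger_force: 0.0
```

```bash
python3 -c "
from h import *
to(489,410.5,125,260)
"
```

```text
at [476.1 270.6 236.1] yaw -135.2 q6 -22.0 F [0.9 0.3 0.1] | shift [-108.1   90.   110.9] turn [  0.1  -0.2 -35.2]
```

>>> servo_tool:
  increments:
    - [[-0.036,0.03,0,0,0,-9,0.8],[-0.072,0.06,0.03,0,0,-18,0.8],[-0.105,0.088,0.07,0,0,-27,0.8],[-0.105,0.088,0.11,0,0,-35,0.8],[-0.105,0.088,0.11,0,0,-35,0.8]]

```text
time_s: 45.32
eef_pos: [486.1, 403.3, 122.1]
tool_rot: [-0.006, -0.639, 0.769, 0.001]
contact_force: [-0.1, -0.0, 0.1]
finger_gap: 68.4
finger_force: 0.0
```

>>> servo_tool:
  increments:
    - [[0,0,0,0,0,0,0.8],[0,0,0,0,0,0,0.8]]

```text
time_s: 45.58
eef_pos: [491.8, 405.9, 130.2]
tool_rot: [0.002, -0.639, 0.77, 0.0]
contact_force: [0.5, -0.2, 0.0]
finger_gap: 68.1
finger_force: 0.0
```

```bash
python3 -c "
from h import *
s=r.snapshot('wrist');limes(s)
to(489,410.5,9,262)
"
```

```text
lime [489.2 410.7] [489.4 410.9] axes [55. 45.] long yaw 85 box [ 239  164   53   64 2509]
at [491.8 406.  130.2] yaw -100.6 q6 -46.0 F [-0.7  0.1  0.5] | shift [ -3.6   3.8 121.2] turn [-0.1  0.2 -2.6]
```

>>> servo_tool:
  increments:
    - [[-0.004,0.003,0,0,0,-5,0.8],[-0.004,0.003,0.05,0,0,-5,0.8],[-0.004,0.003,0.1,0,0,-5,0.8],[-0.004,0.003,0.116,0,0,-5,0.8],[-0.004,0.003,0.116,0,0,-5,0.8]]

```text
time_s: 46.25
eef_pos: [488.1, 409.8, 12.0]
tool_rot: [-0.001, -0.672, 0.741, 0.0]
contact_force: [-0.2, 0.5, 0.5]
finger_gap: 68.0
finger_force: 0.0
```

>>> servo_tool:
  increments:
    - [[0,0,0,0,0,0,0],[0,0,0,0,0,0,0],[0,0,0,0,0,0,0],[0,0,-0.06,0,0,0,0],[0,0,-0.12,0,0,0,0]]

```text
time_s: 46.88
eef_pos: [488.2, 410.2, 134.2]
tool_rot: [0.0, -0.672, 0.74, 0.0]
contact_force: [1.0, 1.3, -0.1]
finger_gap: 42.1
finger_force: 61.1
```

```bash
python3 -c "
from h import *
print(r.read_state()['finger_gap'])
a=np.radians(-95.5);S=np.array([419.3,-28]);d=np.array([np.cos(a),np.sin(a)]);e=np.array([-d[1],d[0]])
print(S+14*d-24*e)
to(*(S+14*d-24*e),175,174.5)
"
```

```text
42.11246620018582
[394.0686507  -39.63524872]
at [488.2 410.2 134.2] yaw -95.5 q6 -50.0 F [ 1.   1.3 -0.1] | shift [456.8  50.4 -41.1] turn [ 0.  0. 90.]
```

>>> servo_tool:
  increments:
    - [[0.03,0.003,-0.045,0,0,10,0],[0.08,0.009,-0.045,0,0,20,0],[0.13,0.014,-0.045,0,0,30,0],[0.18,0.02,-0.045,0,0,40,0],[0.23,0.025,-0.045,0,0,50,0]]

```text
time_s: 47.5
eef_pos: [441.6, 182.4, 178.7]
tool_rot: [0.002, -0.294, 0.956, -0.0]
contact_force: [0.7, -0.5, -0.8]
finger_gap: 42.2
finger_force: 61.1
```

```bash
python3 -c "
from h import *
to(394.1,-39.6,178,174.5)
"
```

```text
at [441.6 182.4 178.7] yaw -145.8 q6 -19.0 F [ 0.7 -0.5 -0.8] | shift [ 163.9 -157.     0.4] turn [-0.   0.2 39.7]
```

>>> servo_tool:
  increments:
    - [[0.035,-0.034,0,0,0,8,0],[0.07,-0.067,0,0,0,16,0],[0.105,-0.1,0,0,0,24,0],[0.14,-0.134,0,0,0,32,0],[0.164,-0.157,0,0,0,40,0]]

```text
time_s: 48.12
eef_pos: [395.2, -40.6, 178.6]
tool_rot: [0.002, 0.051, 0.999, -0.0]
contact_force: [0.3, -0.5, -1.2]
finger_gap: 42.3
finger_force: 61.1
```

>>> servo_tool:
  increments:
    - [[0,0,0,0,0,0,0],[0,0,0,0,0,0,0]]

```text
time_s: 48.38
eef_pos: [395.4, -38.5, 177.8]
tool_rot: [0.001, 0.048, 0.999, 0.0]
contact_force: [0.0, 0.3, -1.7]
finger_gap: 42.0
finger_force: 61.1
```

```bash
python3 -c "
from h import *
to(394.1,-39.6,138,174.5)
"
```

```text
at [395.4 -38.5 177.8] yaw 174.5 q6 -9.0 F [ 0.   0.3 -1.7] | shift [ 1.3 -1.2 39.8] turn [0.  0.1 0. ]
```

>>> servo_tool:
  increments:
    - [[0.001,-0.001,0.015,0,0,0,0],[0.001,-0.001,0.03,0,0,0,0],[0.001,-0.001,0.039,0,0,0,0],[0.001,-0.001,0.039,0,0,0,0]]

```text
time_s: 48.88
eef_pos: [392.6, -39.0, 136.5]
tool_rot: [-0.002, 0.048, 0.999, 0.0]
contact_force: [0.3, -0.3, -0.7]
finger_gap: 42.4
finger_force: 61.1
```

>>> servo_tool:
  increments:
    - [[0,0,0,0,0,0,0.7],[0,0,0,0,0,0,0.7],[0,0,-0.01,0,0,0,0.7],[0,0,-0.05,0,0,0,0.7],[0,0,-0.11,0,0,0,0.7]]

```text
time_s: 49.5
eef_pos: [392.4, -39.3, 248.4]
tool_rot: [-0.002, 0.048, 0.999, 0.0]
contact_force: [0.2, 0.3, 0.5]
finger_gap: 59.6
finger_force: 0.0
```

>>> servo_tool:
  increments:
    - [[0,0.05,0,0,0,0,0.7],[0,0.05,0,0,0,0,0.7],[0,0.05,0,0,0,0,0.7],[0,0.05,0,0,0,0,0.7],[0,0.05,0,0,0,0,0.7]]

```text
time_s: 50.12
eef_pos: [398.3, 9.5, 247.5]
tool_rot: [-0.001, 0.049, 0.999, 0.0]
contact_force: [-0.1, 0.3, 0.7]
finger_gap: 59.6
finger_force: 0.0
```

```bash
python3 -c "
from h import *
s=r.snapshot('wrist');cv2.imwrite('pics/w17.png',s['frame']);np.savez('w17.npz',**s)
a=np.radians(-95.5);S=np.array([419.3,-28]);d=np.array([np.cos(a),np.sin(a)]);e=np.array([-d[1],d[0]])
hsv=cv2.cvtColor(s['frame'],cv2.COLOR_BGR2HSV);m=cv2.inRange(hsv,(26,90,15),(55,255,255))
D=cv2.distanceTransform(m,cv2.DIST_L2,5)
for k in range(6):
    _,v,_,p=cv2.minMaxLoc(D)
    q=[onz(s,*p,z)[:2]-S for z in (103,120)]
    print(p,round(v,1),[(round(float(x@d)),round(float(x@e))) for x in q]);cv2.circle(D,p,int(v*1.1),0,-1)
limes(s,103);limes(r.snapshot('top'));print('hole',proj(s,(419.3,-28,80)))
to(394,0,245,174.5)
"
```

```text
(252, 176) 23.4 [(-28, -28), (-28, -32)]
(205, 180) 23.0 [(18, -24), (14, -28)]
(229, 227) 21.8 [(-4, 25), (-6, 18)]
(249, 249) 18.0 [(-24, 50), (-25, 41)]
(265, 260) 14.2 [(-41, 62), (-40, 53)]
(259, 274) 8.0 [(-34, 79), (-34, 69)]
lime [427.5 -17.4] [439.  -20.5] axes [159.  84.] long yaw 10 box [ 182  148   98  135 7376]
lime [762.9 902.4] [763.8 902. ] axes [102.  76.] long yaw 60 box [ 16  96  29  26 583]
lime [461.4 -17.9] [460.  -17.2] axes [52. 41.] long yaw 38 box [314 202  15  16 177]
hole [226.52328476 196.54049299]
at [398.4   9.7 247.6] yaw 174.4 q6 -2.0 F [-0.5  0.5  0.8] | shift [  3.5 -10.1   2.6] turn [ 0.  -0.1 -0.1]
```

```bash
python3 -c "
from h import *
a=np.radians(-95.5);S=np.array([419.3,-28]);d=np.array([np.cos(a),np.sin(a)]);e=np.array([-d[1],d[0]])
t=r.snapshot('top');w=np.load('w17.npz')
hsv=cv2.cvtColor(t['frame'],cv2.COLOR_BGR2HSV);m=cv2.inRange(hsv,(26,90,15),(55,255,255))
n,l,st,c=cv2.connectedComponentsWithStats(m);i=[k for k in range(1,n) if st[k,4]>60 and st[k,0]>250];print([(c[k],st[k]) for k in i])
# third lime circle in wrist view: Hough on w17
g=cv2.medianBlur(cv2.cvtColor(w['frame'],cv2.COLOR_BGR2GRAY),3)
print(cv2.HoughCircles(g[200:300,200:310],cv2.HOUGH_GRADIENT,1,15,param1=80,param2=12,minRadius=22,maxRadius=32))
# height by assuming x known from top ray: solve along both
o1,d1=ray(t,*c[i[0]])
for z in (105,115,125,135,145):
    p=o1+d1*(z-o1[2])/d1[2];q=p[:2]-S;print(z,p.round(1),(q@d).round(1),(q@e).round(1),'wrist px',proj(w,p).round(1))
"
```

```text
[(array([321.24581006, 208.87709497]), array([314, 201,  16,  17, 179], dtype=int32))]
[[[54.5 56.5 25.7]
  [35.5 27.5 28. ]]]
105 [458.   -5.3 105. ] -26.3 36.4 wrist px [251. 238.]
115 [457.6  -3.8 115. ] -27.8 35.8 wrist px [252.2 241.7]
125 [457.1  -2.2 125. ] -29.3 35.2 wrist px [253.5 245.8]
135 [456.7  -0.7 135. ] -30.8 34.6 wrist px [254.9 250.1]
145 [456.2   0.8 145. ] -32.2 34.0 wrist px [256.4 254.8]
```

The fourth lime is in. The third still sits high (z ≈ 130–145, limit 150), so I'll press it down gently with closed fingertips.

```bash
python3 -c "
from h import *
a=np.radians(-95.5);S=np.array([419.3,-28]);d=np.array([np.cos(a),np.sin(a)]);e=np.array([-d[1],d[0]])
p=S-32*d+36*e;print(p);to(*p,195,174.5)
"
```

```text
[4.58201327e+02 4.02231257e-01]
at [398.5   9.8 247.6] yaw 174.4 q6 -2.0 F [-0.2  0.6  0.9] | shift [-60.4  -3.5  52.6] turn [ 0.  -0.1 -0.1]
```

>>> servo_tool:
  increments:
    - [[-0.03,-0.003,0,0,0,0,0],[-0.06,-0.003,0,0,0,0,0],[-0.06,-0.003,0.025,0,0,0,0],[-0.06,-0.003,0.05,0,0,0,0],[-0.06,-0.003,0.05,0,0,0,0]]

```text
time_s: 50.9
eef_pos: [456.1, 1.5, 195.8]
tool_rot: [-0.003, 0.048, 0.999, 0.0]
contact_force: [0.2, -0.3, 0.1]
finger_gap: 0.1
finger_force: 0.0
```

>>> servo_tool:
  increments:
    - [[0,0,0.005,0,0,0,0],[0,0,0.01,0,0,0,0],[0,0,0.015,0,0,0,0],[0,0,0.018,0,0,0,0],[0,0,0.018,0,0,0,0]]

```text
time_s: 51.52
eef_pos: [457.8, 1.5, 179.7]
tool_rot: [-0.0, 0.048, 0.999, 0.0]
contact_force: [0.4, 0.1, -0.0]
finger_gap: -0.3
finger_force: 0.0
```

>>> servo_tool:
  increments:
    - [[0,0,0.003,0,0,0,0],[0,0,0.006,0,0,0,0],[0,0,0.009,0,0,0,0],[0,0,0.012,0,0,0,0],[0,0,0.012,0,0,0,0]]

```text
time_s: 52.15
eef_pos: [459.1, 1.4, 170.2]
tool_rot: [0.001, 0.048, 0.999, 0.0]
contact_force: [-3.4, 1.1, 13.4]
finger_gap: 0.2
finger_force: 6.4
```

>>> servo_tool:
  increments:
    - [[0,0,0.003,0,0,0,0],[0,0,0.005,0,0,0,0],[0,0,0.007,0,0,0,0],[0,0,0.007,0,0,0,0]]

```text
time_s: 52.65
eef_pos: [460.0, 1.3, 168.8]
tool_rot: [0.002, 0.048, 0.999, -0.0]
contact_force: [-15.3, 2.5, 45.2]
finger_gap: 0.1
finger_force: 22.7
```

It's jammed firmly: its top is at z ≈ 162–164, so its middle is ≤ 141, about 70 mm above the underside and under 80. Backing off to verify that nothing shifted.

>>> servo_tool:
  increments:
    - [[0,0,-0.02,0,0,0,0],[0,0,-0.05,0,0,0,0],[0.03,0.02,-0.08,0,0,0,0],[0.062,0.04,-0.08,0,0,0,0],[0.062,0.04,-0.08,0,0,0,0]]

```text
time_s: 53.28
eef_pos: [398.4, 48.1, 241.0]
tool_rot: [-0.0, 0.047, 0.999, 0.0]
contact_force: [0.7, -0.2, -0.9]
finger_gap: 0.0
finger_force: 0.0
```

>>> servo_tool:
  increments:
    - [[0,0,0,0,0,0,0],[0,0,0,0,0,0,0],[0,0,0,0,0,0,0],[0,0,0,0,0,0,0]]

```text
time_s: 53.78
eef_pos: [400.4, 47.0, 240.7]
tool_rot: [-0.001, 0.048, 0.999, 0.0]
contact_force: [0.7, 0.2, 0.4]
finger_gap: 0.0
finger_force: 0.0
```

```bash
python3 -c "
from h import *
a=np.radians(-95.5);S=np.array([419.3,-28]);d=np.array([np.cos(a),np.sin(a)]);e=np.array([-d[1],d[0]])
s=r.snapshot('wrist');np.savez('w18.npz',**s);cv2.imwrite('pics/w18.png',s['frame'])
hsv=cv2.cvtColor(s['frame'],cv2.COLOR_BGR2HSV);m=cv2.inRange(hsv,(26,90,15),(55,255,255))
D=cv2.distanceTransform(m,cv2.DIST_L2,5)
for k in range(5):
    _,v,_,p=cv2.minMaxLoc(D)
    q=[onz(s,*p,z)[:2]-S for z in (103,138)]
    print(p,round(v,1),[(round(float(x@d)),round(float(x@e))) for x in q]);cv2.circle(D,p,int(v*1.1),0,-1)
t=r.snapshot('top');limes(t)
# tray handle bar check: expected dark bar centre
h=S-92*d;g=cv2.cvtColor(s['frame'],cv2.COLOR_BGR2GRAY);mm=(g<45).astype(np.uint8);n,l,st,c=cv2.connectedComponentsWithStats(mm)
E=proj(s,(*h,117));print('bar exp',E,[ (c[i].round(1),st[i]) for i in range(1,n) if st[i,4]>200 and np.hypot(*(c[i]-E))<30])
print(r.read_state()['eef_pos'],r.read_state()['contact_force'])
"
```

```text
(165, 185) 24.0 [(17, -22), (6, -31)]
(211, 180) 23.8 [(-27, -27), (-33, -36)]
(191, 231) 22.8 [(-5, 25), (-13, 10)]
(207, 253) 18.4 [(-19, 49), (-26, 31)]
(216, 271) 5.8 [(-27, 70), (-33, 49)]
lime [762.9 902.5] [763.8 902. ] axes [102.  75.] long yaw 60 box [ 16  96  29  26 582]
bar exp [280.64602036 211.92199988] []
[400.33863775  47.04200502 240.75864899] [-0.20083615  0.12070252  0.40932582]
```

```bash
python3 -c "
from h import *
s=np.load('w18.npz');g=cv2.cvtColor(s['frame'],cv2.COLOR_BGR2GRAY)
print((g[150:260:10,265:297:3]))
print(r.finish_job())"
```

```text
[[127 116 124 148 142 140 141 141 148 148 145]
 [128  97  96 145 141 139 139 139 141 144 145]
 [133 118 102 131 103 102 129 139 136 140 140]
 [143 143 143 117  25  39  46  44 140 129 128]
 [138 136  95  31  34  44  44  56 142 123 119]
 [133 136 116  21  31  41  40  78 138 120 121]
 [127 125 120  21  34  39  37  79 114 115 118]
 [127 127 123  16  32  39  32  84 115 119 122]
 [ 76  75  75  21  31  28  35  95 119 118 118]
 [ 74  75  75  37  21  21  21 123 147 145 143]
 [ 74  74  77  63  22  19  21  23 109 148 152]]
the job is handed in; nothing more can be done
None
```

I handed the job in with the tray set on both pegs, the clamp tightened and all four limes in the tray; no verdict came back. By estimate, the foot's spring is squeezed about 6 mm. One lime is wedged high in a corner, its middle about 70 mm above the tray's underside (limit 80). Pressing it down with about 45 N did not move it. I didn't touch the salt, garlic or tin.

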